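Set the cork feet of pen rings on a sprung post

ROBOT

A 6-joint arm with a two-finger parallel gripper is mounted at the origin on the work surface. World frame = base frame: x ahead of the robot, y to its left, z up, the work surface at z = 0. Lengths are in mm, angles in degrees, forces in N, time in s.
With the tool pointing down it reaches from about 300 to 850 mm from the base axis. Payload 4.2 kg.
Tool frame: the origin (TCP) lies midway between the tips of the shut fingers; the grasp point (between the pads) lies 19 mm behind it; z points along the fingers, x is the direction in which the jaws open and shut, and the axes are right-handed (so a half turn about z gives the same grasp; the last joint's range is limited). The gripper opens to 91 mm and grips with 3 to 60 N. Pads are 32 mm wide; open, the fingers measure 118 mm over their backs; the gripper's body (76 mm by 178 mm) begins 60 mm behind the grasp point.
Start: joints at [-66.75, 18.312, 89.639, -0, 72.044, -1.146], TCP at [237.51, -523.675, 181.376] pointing down, gripper open.
Joint ranges: [-177.97, 177.97], [-48.28, 115.42], [12.27, 149.76], [-77.06, 257.06], [2.81, 150.46], [-146.56, 146.56]. Speed limits (degrees/s): [147.25, 147.25, 180, 180, 180, 180].

INTERFACE

Orientations are given as [roll, pitch, yaw] about the fixed x, y, z axes, in that order (R = Rz(yaw) Ry(pitch) Rx(roll)).
In Python, from workcell import monitor, vision, job, models gives the robot as it stands.
- The arm moves only by the shell command python3 -m creep 'ROWS' [FORCE]. ROWS is text: rows parted by semicolons, each of 7 numbers parted by spaces: the shift along the world's x, y, z in cm, then the turn, a rotation vector about the world's x, y, z in rad, then the gripper's target within -1 to 1 (shut at 1, half-way at 0, fully open at -1). In form: tx ty tz ax ay az hand; .... A call has 1 to 12 rows; each row shifts and turns the pose as measured when the row begins; what a row does not reach is not made up. A row lasts 1/12 s, in which the tool goes at most 41.7 mm and 7.16 degrees, less where a joint would pass 70% of its speed; a pose out of reach is approached as far as the arm can. A call is refused whole if a number of a shift passes 4.17 or a number of a turn 0.125, either way. A call with a gripper value outside its range is refused whole. The fingers move at their own pace and stop on an object; FORCE is the grip in N (left out, the last holds). Time passes only in rows, so rows that do not move let the fingers close. It gives the time, the measured TCP pose, the force and the opening at its end, in the units of the state.
- monitor.state(): the state, without advancing time (a new reading comes with each control period).
- vision.grab_frame(name): name is "scene" or "top" or "wrist"; returns a dict with "img" (420x560x3 uint8, red, green, blue), "mtx" (3x3 intrinsics, pixels), "view" (4x4, takes a point from world to camera coordinates). Camera axes: x right, y down, z forward; pixel columns grow to the right and rows downward; lengths in mm; the calibration is good to about 2 mm. A picture is of the moment at which its call begins. There is no depth.
- job.job_done(): hands the job in, once; it reports no verdict.
Trained networks look in the newest picture that a camera, given by its name, has taken for a name from the list of things; names that differ only in an ending like _2 or _b are one class to them, and where a whole thing is asked for, a point or a joint stands for the part that bears it (a point fixed in the world has none). Each returns a list of dicts, best first, with "confidence" (0 to 1); they miss things now and then, are a little off and sometimes report something else, mostly with a low value. They report only what shows in the picture. A call takes as long as a camera call. They do not tell look-alikes from the thing itself.
- models.search_frame(camera, query): "rect" ([left, top, right, bottom] in pixels, round what is visible of it).
- models.mark_of(camera, query): "at" ([column, row] in pixels: a listed point, or the origin of a listed thing).
The state is a dict: "time_s": time; "qpos": joint angles; "qvel": joint speeds; "effort": joint torques, N m; "ee_pos": TCP position; "ee_rot": TCP orientation; "force": force on the tool from outside, world axes, zero at the start; "torque": the same for the moment, N m; "gripper_width": finger opening in mm.
Only numpy, scipy, OpenCV 4.12 (cv2) and the standard library are available. Lean on these libraries where they do the work, as an engineer would, in place of code of your own. Each camera call takes 0.05 s, during which the arm holds its last target.

TASK

Lift the black dust cap off the setting post and stand it aside on the desk. Then set the cork foot of each pen ring that is there, in the order red, yellow, green, blue: slide it over the post's shaft, push it straight down against the sprung collar until the collar is fully down on its stop, hold it there steadily for two seconds, lift it off, and stand it cork down, centred on the spot of its own colour on the drying board. At the end put the dust cap fully back over the shaft, and leave the other things on the desk where they are.

Things in the scene. Friction and masses are not known exactly. Their poses are not given: they have to be found in the camera images.
- post: the setting post, bolted to the desk: a round aluminium base 90 mm across and 12 mm thick with a fixed upright steel shaft in its middle, 22 mm in diameter, its top 60 mm above the desk (the top 9 mm tapers to 10 mm across). A brass collar 40 mm across rides round the shaft on a coil spring. Origin: on the shaft's axis at desk level; z up
- collar (a joint): the sprung brass collar's travel downward in m: 0 at rest (its upper face 30 mm above the desk), 0.010 when it is fully down against its stop (upper face 20 mm above the desk). The spring pushes back with 3 N at the start of travel and 7 N at the end; beyond that the stop is solid. The collar springs up again when let go
- cap: black plastic dust cap, a round tube 32 mm outside, 26 mm inside and 34 mm tall, closed at its top (28 mm deep inside), 40 g. At the start it hangs on the shaft top, its lower rim 32 mm above the desk (2 mm above the collar); fully back on means the same. Origin: centre of its open lower rim; z up to its closed top
- board: dark wooden drying board fixed to the desk, 310 x 130 mm, 5 mm thick, no rim, with four coloured round spots in a row along its length, 60 mm apart. Origin: centre of its underside; x along the row
- tin: small aluminium tin with twist cap, 58 mm across, 46 mm tall; not part of the job, leave alone. Origin: centre of its underside
- eraser: white eraser block 22 x 55 x 13 mm; not part of the job, leave alone. Origin: centre of its underside
- pen: navy pen, 140 mm long, 9 mm thick, lying on a ceramic tile; not part of the job, leave alone. Origin: middle of its underside
- ring_red: red pen ring, a tube 38 mm outside, 26 mm inside and 45 mm tall with a 5 mm cork foot, about 60 g, standing cork down on the desk. It may be absent. Origin: centre of its cork underside; z along its axis, up
- spot_red (a point): centre of the red round spot (46 mm across) on the drying board's top face, 5 mm above the desk; z up
- ring_yellow: yellow pen ring, a tube 38 mm outside, 26 mm inside and 45 mm tall with a 5 mm cork foot, about 60 g, standing cork down on the desk. It may be absent. Origin: centre of its cork underside; z along its axis, up
- spot_yellow (a point): centre of the yellow round spot (46 mm across) on the drying board's top face, 5 mm above the desk; z up
- ring_green: green pen ring, a tube 38 mm outside, 26 mm inside and 45 mm tall with a 5 mm cork foot, about 60 g, standing cork down on the desk. It may be absent. Origin: centre of its cork underside; z along its axis, up
- spot_green (a point): centre of the green round spot (46 mm across) on the drying board's top face, 5 mm above the desk; z up
- ring_blue: blue pen ring, a tube 38 mm outside, 26 mm inside and 45 mm tall with a 5 mm cork foot, about 60 g, standing cork down on the desk. It may be absent. Origin: centre of its cork underside; z along its axis, up
- spot_blue (a point): centre of the blue round spot (46 mm across) on the drying board's top face, 5 mm above the desk; z up
Not all that is in view belongs to the job. Leave any orange or pink look-alike of the post alone.

How it is judged:
By the outcome, as a careful person would: the job done as asked, in the order asked, and still so for the second after the job is handed in, with the robot touching nothing.
Of ring_red, ring_yellow, ring_green, ring_blue only 2 to 3 are there at a start; the rules pass over those that are not, and their reading is None.
At some moment in a run one of ring_red, ring_yellow, ring_green, ring_blue may be knocked a few centimetres aside while the robot is not near it.
It also fails if it takes over 210 s, if anything falls off the work surface, if the arm or the gripper's body presses on something with over 40 N, if the wrist force passes 120 N, or if a joint passes its speed limit or range.

## Working session

There is one attempt and no reset: what is moved stays moved. The work goes in short steps, Python scripts to look and compute and a shell command to move; the robot and the scene stay as the last step left them, time stands still between calls to the robot, and variables do not carry over. Pictures are saved under pics/ and viewed, and the job is handed in when it is done.

```bash
ls; mkdir -p pics; python3 - <<'E'
from workcell import monitor, vision, job, models
import cv2
s=monitor.state();print(s)
for n in ["scene","top","wrist"]:
    f=vision.grab_frame(n)
    cv2.imwrite(f"pics/{n}0.png",f["img"][:,:,::-1])
    print(n,f["mtx"].tolist(),f["view"].round(3).tolist())
E
```

```text
pics
{'time_s': 0.0, 'qpos': array([-6.67484140e+01,  1.83512023e+01,  8.97092008e+01,  6.53670812e-04,
        7.20424853e+01, -1.14548022e+00]), 'qvel': array([-0.03969953, -0.0203387 , -0.01430417,  0.02044122,  0.03840093,
        0.08500236]), 'effort': array([-1.21140372e-03, -4.12459731e+01, -2.31971204e+01,  7.24171568e-02,
        4.57387569e-02, -1.30706981e-04]), 'ee_pos': array([ 237.28702207, -523.11729019,  180.5057933 ]), 'ee_rot': array([-1.79997322e+02,  1.02855424e-01, -6.56031335e+01]), 'force': array([ 0.0750088 , -0.09491267,  0.3393669 ]), 'torque': array([ 0.01081619, -0.01003661,  0.03096161]), 'gripper_width': 91.24455036687463}
scene [[457.5533608998583, 0.0, 277.76104636569227], [0.0, 457.5533608998583, 209.80410929690814], [0.0, 0.0, 1.0]] [[-0.222, 0.975, -0.006, 108.888], [0.773, 0.173, -0.61, -430.228], [-0.594, -0.14, -0.792, 1368.231], [0.0, 0.0, 0.0, 1.0]]
top [[456.1708578292679, 0.0, 273.5607541676718], [0.0, 456.1708578292679, 214.1573234426961], [0.0, 0.0, 1.0]] [[0.024, -1.0, -0.002, 2.202], [-0.998, -0.024, -0.063, 593.508], [0.063, 0.003, -0.998, 1117.022], [0.0, 0.0, 0.0, 1.0]]
wrist [[309.1750324448281, 0.0, 275.968006038297], [0.0, 309.1750324448281, 209.89296844873886], [0.0, 0.0, 1.0]] [[0.412, -0.911, -0.003, -573.67], [-0.878, -0.398, 0.267, -30.116], [-0.244, -0.108, -0.964, 393.019], [0.0, 0.0, 0.0, 1.0]]
```

View pics/scene0.png

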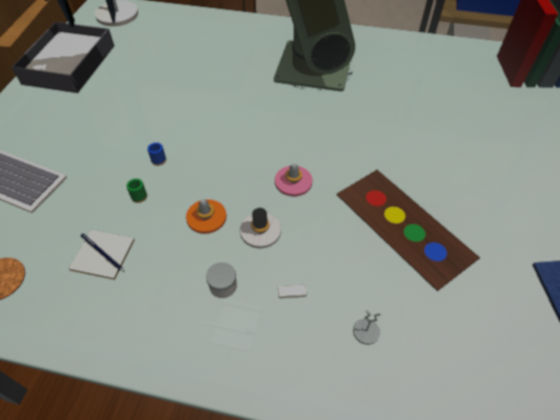

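View pics/top0.png

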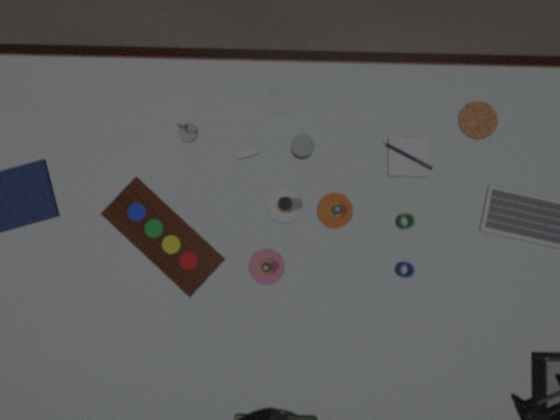

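View pics/wrist0.png

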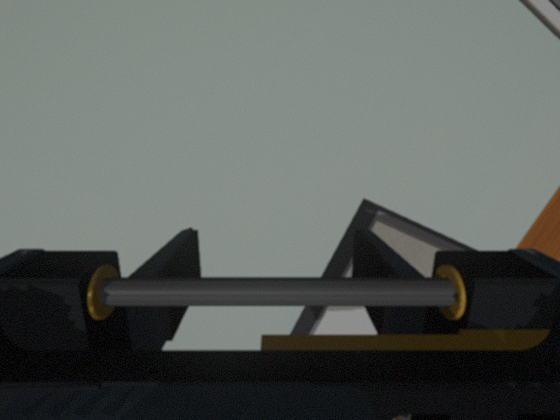

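The scene picture shows the capped post (aluminium base) at (260,228), with a pink look-alike at (294,178) and an orange one at (206,213). Only two rings are there, green at (137,190) and blue at (156,153), and the board is at (405,225). Next I'll measure with the networks.

```bash
cat > h.py <<'E'
from workcell import monitor, vision, job, models
import numpy as np, cv2
def ray(f,p):
    V=f["view"];R=V[:3,:3];t=V[:3,3]
    d=R.T@np.linalg.inv(f["mtx"])@np.array([p[0],p[1],1.]);return -R.T@t,d
def plane(f,p,z):
    o,d=ray(f,p);return o+d*(z-o[2])/d[2]
def proj(f,X):
    V=f["view"];c=V[:3,:3]@np.array(X,float)+V[:3,3];q=f["mtx"]@c;return q[:2]/q[2]
def tri(f1,p1,f2,p2):
    o,d=ray(f1,p1);o2,e=ray(f2,p2);d=d/np.linalg.norm(d);e=e/np.linalg.norm(e)
    A=np.stack([d,-e],1);s=np.linalg.lstsq(A,o2-o,rcond=None)[0]
    a=o+s[0]*d;b=o2+s[1]*e;return (a+b)/2,np.linalg.norm(a-b)
Z=dict(post=0,cap=32,board=0,tin=0,eraser=0,ring_red=0,ring_yellow=0,ring_green=0,ring_blue=0,spot_red=5,spot_yellow=5,spot_green=5,spot_blue=5)
def save(n,f,box=None,k=1):
    im=f["img"][:,:,::-1]
    if box: im=im[box[1]:box[3],box[0]:box[2]]
    cv2.imwrite(n,cv2.resize(im,None,fx=k,fy=k,interpolation=cv2.INTER_CUBIC))
E
python3 - <<'E'
from h import *
F={n:vision.grab_frame(n) for n in ["scene","top"]}
for q in Z:
    for n in F:
        for r in models.mark_of(n,q)[:3]:
            print(q,n,np.round(r["at"],1),round(r["confidence"],2),plane(F[n],r["at"],Z[q])[:2].round(1))
s=F["scene"];save("pics/crop1.png",s,(110,120,330,270),3.5)
E
```

```text
post scene [204.4 219.7] 0.91 [ 615.9 -139.3]
post scene [260.9 231.8] 0.81 [620.3  -8. ]
post scene [293.  183.7] 0.64 [469.   32.4]
post top [269.9 265.6] 0.86 [464.7  22.7]
post top [333.1 209.2] 0.84 [ 610.7 -133.7]
post top [281.7 205.8] 0.82 [616.2  -3.4]
cap scene [257.9 220.2] 0.69 [613.7 -15.2]
cap scene [140.4 195.1] 0.68 [ 603.5 -289.5]
cap top [287.7 205.3] 0.58 [615.1 -17.7]
board scene [406.3 224.9] 0.81 [532.2 300.8]
board top [163.2 235.2] 0.96 [534.5 293.9]
board top [169.3 245.6] 0.71 [508.7 277.5]
tin scene [221.9 283.1] 0.82 [759.9 -54.1]
eraser scene [290.3 293.2] 0.73 [751.7  85.4]
eraser scene [434.7 253.4] 0.17 [594.  363.2]
eraser top [246.8 153.2] 0.68 [748.6  88.8]
ring_yellow scene [258.1 222.1] 0.56 [596.2 -20.5]
ring_yellow scene [155.8 161.2] 0.48 [ 470.8 -314. ]
ring_green top [401.3 225.1] 0.59 [ 574.6 -306.5]
ring_blue scene [158.7 159.8] 0.89 [ 464.7 -308.8]
ring_blue top [403.2 269.1] 0.52 [ 464.2 -312. ]
spot_red scene [379.5 194.9] 0.56 [463.3 234.9]
spot_red top [187.8 260. ] 0.65 [473.9 228.6]
spot_red top [170.2 244.2] 0.52 [512.3 274.2]
spot_yellow scene [396.8 213.3] 0.75 [508.4 277.5]
spot_green scene [416.6 233.1] 0.95 [553.3 322.9]
spot_green scene [ 98.  254.4] 0.25 [ 754.5 -327.3]
spot_green top [133.1 210.8] 0.73 [594. 371.]
spot_blue scene [434.1 253.4] 0.89 [597.8 360.8]
spot_blue top [134.5 210.3] 0.77 [595.4 367.6]
```

View pics/crop1.png

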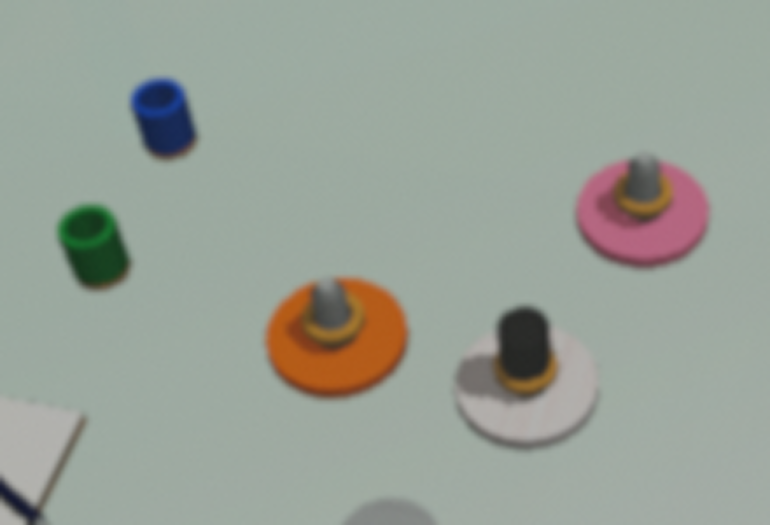

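```bash
cat >> h.py <<'E'
from scipy.optimize import least_squares
HSV={"green":((45,80,25),(85,255,255)),"blue":((105,110,25),(130,255,255)),"red":((172,130,40),(8,255,255)),"yellow":((22,130,60),(34,255,255))}
def mask(f,c):
    h=cv2.cvtColor(f["img"],cv2.COLOR_RGB2HSV);lo,hi=HSV[c]
    if lo[0]<=hi[0]: return cv2.inRange(h,lo,hi)
    return cv2.inRange(h,lo,(180,255,255))|cv2.inRange(h,(0,)+lo[1:],hi)
def blobs(m,mn=40):
    n,l,s,c=cv2.connectedComponentsWithStats(m)
    return [(s[i,4],c[i].round(1),s[i,:4]) for i in range(1,n) if s[i,4]>mn]
def cylhull(f,x,y,r,z0,z1):
    a=np.linspace(0,2*np.pi,40)
    P=[proj(f,(x+r*np.cos(t),y+r*np.sin(t),z)) for t in a for z in (z0,z1)]
    h=cv2.convexHull(np.array(P,np.float32));return h
def cen(h):
    M=cv2.moments(h);return np.array([M["m10"]/M["m00"],M["m01"]/M["m00"]])
def cylfit(f,c,r,z0,z1,x0):
    return least_squares(lambda p:cen(cylhull(f,p[0],p[1],r,z0,z1))-c,x0,x_scale=50,diff_step=1e-3).x
E
python3 - <<'E'
from h import *
F={n:vision.grab_frame(n) for n in ["scene","top"]}
for n in F:
    for c in HSV:
        for a,ce,b in blobs(mask(F[n],c)):
            print(n,c,a,ce,b.tolist(),'flat z5',plane(F[n],ce,5)[:2].round(1))
    # base: bright low-saturation
    h=cv2.cvtColor(F[n]["img"],cv2.COLOR_RGB2HSV)
    if n=="scene": print("px base",h[236,245],"desk",h[260,180])
    else: print(h[215,275],h[240,220])
save("pics/top1.png",F["top"],(90,120,430,310),2.3)
E
```

```text
scene green 586 [547.   51.4] [529, 14, 31, 71] flat z5 [-217.8  682.3]
scene green 316 [136.1 189.3] [127, 179, 19, 22] flat z5 [ 570.  -321.8]
scene green 310 [414.2 232.5] [404, 224, 22, 18] flat z5 [552.8 317.7]
scene blue 755 [489.3   5.8] [457, 0, 63, 15] flat z5 [-457.5  524.8]
scene blue 265 [156.1 152.3] [148, 143, 17, 21] flat z5 [ 446.1 -322.1]
scene blue 332 [435.1 251.3] [424, 242, 23, 19] flat z5 [592.  362.7]
scene blue 732 [550.9 280.8] [535, 262, 25, 55] flat z5 [612.6 590.1]
scene red 2451 [528.4  35.9] [502, 0, 56, 86] flat z5 [-294.1  635.8]
scene red 331 [375.7 197.7] [364, 189, 24, 18] flat z5 [473.5 227.2]
scene yellow 312 [394.4 214.6] [384, 206, 22, 18] flat z5 [513.2 272.5]
px base [ 19  11 178] desk [ 68  16 171]
top green 81 [406.1 220.3] [398, 214, 16, 14] flat z5 [ 586.8 -317.1]
top green 276 [153.4 227.9] [145, 219, 18, 19] flat z5 [552.2 318.1]
top blue 2397 [ 25.  195.3] [0, 161, 58, 69] flat z5 [626.6 646.1]
top blue 255 [136.2 211.7] [128, 203, 18, 18] flat z5 [591.9 363.1]
top blue 95 [405.4 269.4] [397, 263, 17, 14] flat z5 [ 463.8 -316.1]
top red 344 [187.8 260.4] [177, 250, 22, 22] flat z5 [472.9 228.6]
top yellow 311 [170.5 244. ] [161, 234, 20, 21] flat z5 [512.8 273.5]
[  0   0 112] [ 90   7 108]
```

View pics/top1.png

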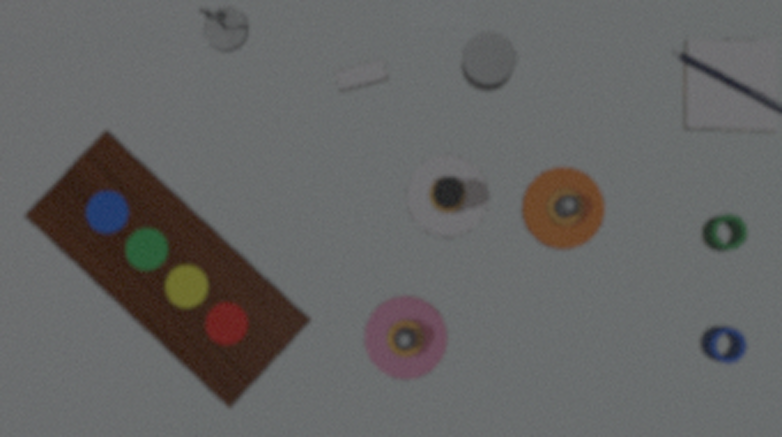

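```bash
python3 - <<'E'
from h import *
F={n:vision.grab_frame(n) for n in ["scene","top"]}
for n in F: print(n,(-F[n]["view"][:3,:3].T@F[n]["view"][:3,3]).round(0))
f=F["scene"]
for c,p in (("green",(136.1,189.3)),("blue",(156.1,152.3))):
    print("scene",c,cylfit(f,np.array(p),19,5,45,(580,-315)).round(1))
t=F["top"]
# whole ring in top: dark/coloured vs desk
for c,x0 in (("green",(405,221)),("blue",(405,270))):
    w=t["img"][x0[1]-16:x0[1]+17,x0[0]-16:x0[0]+17].astype(int)
    d=np.abs(w-np.median(t["img"][280:300,300:380].reshape(-1,3),0)).sum(2)
    m=(d>45).astype(np.uint8)*255
    n,l,s,ce=cv2.connectedComponentsWithStats(m);i=1+np.argmax(s[1:,4])
    pts=np.argwhere(l==i)[:,::-1].astype(np.float32)+[x0[0]-16,x0[1]-16]
    h=cv2.convexHull(pts.astype(np.float32));cc=cen(h)
    print("top",c,cc,cv2.contourArea(h),"exp",cv2.contourArea(cylhull(t,580,-315,19,0,45)),cylfit(t,cc,19,0,45,(580,-315)).round(1))
# cap
for n in F:
    f=F[n]; g=f["img"].max(2)
    th=70 if n=="scene" else 50
    c0=(260,218) if n=="scene" else (285,205)
    m=np.zeros_like(g);b=14
    m[c0[1]-b:c0[1]+b,c0[0]-b:c0[0]+b]=(g[c0[1]-b:c0[1]+b,c0[0]-b:c0[0]+b]<th)*255
    for a,ce,bb in blobs(m): print(n,"cap",a,ce,bb.tolist(),"exp",cv2.contourArea(cylhull(f,618,-6,16,32,66)),cylfit(f,np.array(ce),16,32,66,(618,-6)).round(1))
    # base: fit
    h=cv2.cvtColor(cv2.GaussianBlur(f["img"],(5,5),0),cv2.COLOR_RGB2LAB).astype(int)
    c1=(260,230) if n=="scene" else (284,206)
    dk=np.median(h[c1[1]+25:c1[1]+40,c1[0]-20:c1[0]+20].reshape(-1,3),0)
    w=h[c1[1]-26:c1[1]+27,c1[0]-26:c1[0]+27]
    m=(np.abs(w-dk)[...,1:].sum(2)>4).astype(np.uint8)*255
    nn,l,s,ce=cv2.connectedComponentsWithStats(m);i=1+np.argmax(s[1:,4])
    pts=(np.argwhere(l==i)[:,::-1]+[c1[0]-26,c1[1]-26]).astype(np.float32)
    hh=cv2.convexHull(pts)
    print(n,"base",cv2.contourArea(hh),"exp",cv2.contourArea(cylhull(f,618,-6,45,0,12)),cylfit(f,cen(hh),45,0,12,(618,-6)).round(1))
E
```

```text
scene [1169.  160.  823.]
top [ 522.   13. 1152.]
scene green [ 584.9 -309.6]
scene blue [ 464.1 -310. ]
top green [404.38975357 220.85343709] 257.0 exp 266.4325498379767 [ 584.2 -307.2]
top blue [403.91956242 269.18468468] 259.0 exp 266.4325498379767 [ 465.3 -306.8]
scene cap 229 [259.2 218.1] [253, 209, 14, 19] exp 291.54427138273604 [620. -10.]
scene base 1105.0 exp 1223.1706402499694 [616.5 -10.6]
top cap 105 [284.8 203.2] [280, 198, 11, 12] exp 152.17172333505005 [618.3 -10. ]
top base 180.5 exp 1009.9083487701137 [616.7  -8.4]
```

```bash
python3 -m creep '1.9 2.57 0 0 0 0 -1;1.9 2.57 0 0 0 0 -1;1.9 2.57 0 0 0 0 -1;1.9 2.57 0 0 0 0 -1;1.9 2.57 0 0 0 0 -1;1.9 2.57 0 0 0 0 -1;1.9 2.57 0 0 0 0 -1;1.9 2.57 0 0 0 0 -1;1.9 2.57 0 0 0 0 -1;1.9 2.57 0 0 0 0 -1;0 0 0 0 0 0 -1' 30; python3 - <<'E'
from h import *
f=vision.grab_frame("wrist");s=monitor.state();print(s["time_s"],s["ee_pos"],s["ee_rot"],s["qpos"].round(1))
from scipy.spatial.transform import Rotation as Ro
R=Ro.from_euler("xyz",s["ee_rot"],degrees=True).as_matrix()
V=f["view"];c=-V[:3,:3].T@V[:3,3];print("cam in tool",R.T@(c-s["ee_pos"]),"fwd",R.T@V[2,:3])
E
```

```text
time_s: 2.67
ee_pos: [433.0, -257.0, 181.7]
ee_rot: [-179.9, -0.2, -66.0]
force: [-1.4, -0.3, -0.6]
gripper_width: 90.9
2.7167 [ 431.76563017 -258.76965223  181.66502736] [179.97876313  -0.26935233 -66.04412284] [-32.1  11.7  98.8  -0.2  69.3  34. ]
cam in tool [  -0.93721961  -76.84819191 -204.7646219 ] fwd [-0.00227691  0.26475618  0.9643127 ]
```

```bash
python3 -m creep '2.3 3.1 0 0 0 0 -1;2.3 3.1 0 0 0 0 -1;2.3 3.1 0 0 0 0 -1;2.3 3.1 0 0 0 0 -1;2.3 3.1 0 0 0 0 -1;2.3 3.1 0 0 0 0 -1;2.3 3.1 0 0 0 0 -1;2.3 3.1 0 0 0 0 -1;0 0 0 0 0 0 -1;0 0 0 0 0 0 -1' 30; python3 - <<'E'
from h import *
f=vision.grab_frame("wrist");s=monitor.state();print(s["time_s"],s["ee_pos"],s["ee_rot"],s["qpos"].round(1))
for r in models.mark_of("wrist","cap")[:2]: print(r["at"],r["confidence"],plane(f,r["at"],32))
for r in models.mark_of("wrist","post")[:2]: print(r["at"],r["confidence"],plane(f,r["at"],0))
save("pics/w1.png",f)
# overlay
im=f["img"][:,:,::-1].copy()
for r,z0,z1 in ((45,12,12),(16,66,66),(16,32,66),(20,30,30)):
    cv2.polylines(im,[cylhull(f,618,-9.5,r,z0,z1).astype(np.int32)],True,(0,255,255),1)
cv2.imwrite("pics/w1o.png",im)
E
```

```text
time_s: 3.55
ee_pos: [620.4, -11.0, 181.4]
ee_rot: [179.8, -0.7, -66.8]
force: [-0.2, -0.3, -0.3]
gripper_width: 91.2
3.6 [620.40511657 -10.94690496 181.33197624] [179.83499467  -0.6614587  -66.80649646] [-1.7 22.4 83.4 -0.7 74.  65.3]
[275.5, 190.2] 0.66 [621.38635997 -11.36541842  32.        ]
[274.2, 185.7] 0.68 [619.94541761 -10.52146898   0.        ]
[202.4, 277.4] 0.64 [463.2139828   30.03846675   0.        ]
```

View pics/w1o.png

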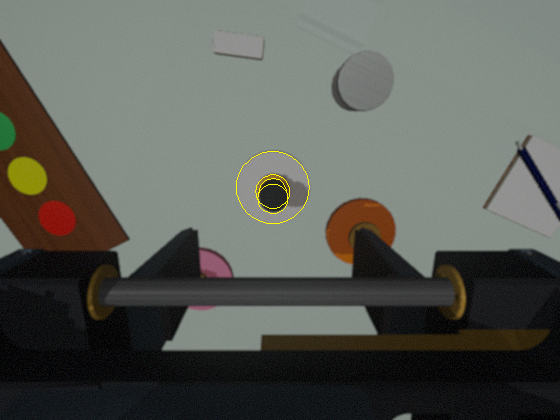

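```bash
cat >> h.py <<'E'
from scipy.spatial.transform import Rotation as Ro
def delta(x,y,z,yaw=-66.):
    s=monitor.state();R=Ro.from_euler("xyz",s["ee_rot"],degrees=True);T=Ro.from_euler("xyz",[180,0,yaw],degrees=True)
    print("t",round(s["time_s"],2),"pos",s["ee_pos"].round(1),"rot",s["ee_rot"].round(2),"F",s["force"].round(1),"w",round(s["gripper_width"],1))
    print("d cm",((np.array([x,y,z])-s["ee_pos"])/10).round(2),"rv",(T*R.inv()).as_rotvec().round(4))
E
python3 - <<'E'
from h import *
f=vision.grab_frame("wrist")
g=f["img"].max(2);m=np.zeros_like(g);m[170:230,245:300]=(g[170:230,245:300]<55)*255
for a,ce,b in blobs(m): print(a,ce,b,cv2.contourArea(cylhull(f,618.5,-10,16,32,66)),cylfit(f,ce,16,32,66,(618,-9)).round(1))
save("pics/w1c.png",f,(220,130,330,240),5)
delta(618.5,-10,181)
E
```

```text
698 [272.7 193.7] [259 178  28  32] 828.0579408372287 [619.5  -9.5]
t 3.75 pos [619.2 -12.5 182. ] rot [179.82  -0.68 -66.95] F [-0.4 -1.   0.1] w 91.1
d cm [-0.07  0.25 -0.1 ] rv [0.0122 0.0018 0.0166]
```

View pics/w1c.png

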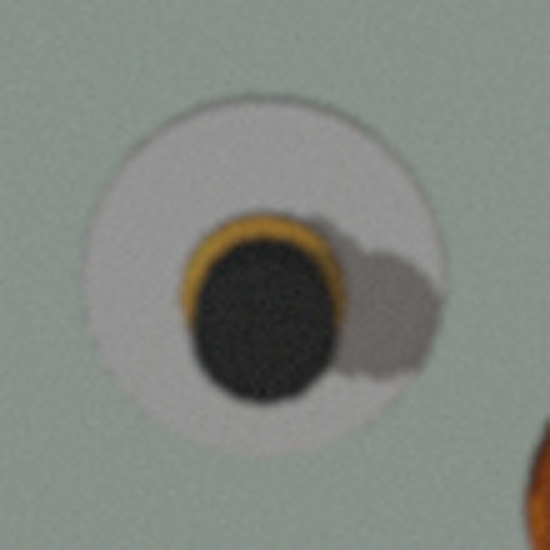

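The enlarged crop shows a plain aluminium base, the brass collar and the black cap, so this is the real post at about (618.7, -10). I'll go down to the cap.

```bash
python3 -m creep '0 0.1 -1.5 0.012 0.002 0.016 -1;0 0.1 -1.5 0 0 0 -1;0 0 -1.5 0 0 0 -1;0 0 -1.5 0 0 0 -1;0 0 -1.5 0 0 0 -1;0 0 -1 0 0 0 -1;0 0 0 0 0 0 -1;0 0 0 0 0 0 -1'; python3 -c "
from h import *
delta(618.7,-10,39)"
```

```text
time_s: 4.42
ee_pos: [615.0, -22.6, 98.4]
ee_rot: [-179.8, -0.2, -66.8]
force: [0.5, 0.2, 0.3]
gripper_width: 90.7
t 4.42 pos [615.  -22.6  98.4] rot [-179.78   -0.23  -66.85] F [0.5 0.2 0.3] w 90.7
d cm [ 0.37  1.26 -5.94] rv [0.0021 0.0051 0.0148]
```

```bash
python3 -m creep '0.3 1.2 0 0 0 0.015 -1;0 0 0 0 0 0 -1'; python3 -c "
from h import *
delta(618.7,-10,39)"; python3 -m creep '0 0 0 0 0 0 -1;0 0 0 0 0 0 -1;0 0 0 0 0 0 -1;0 0 0 0 0 0 -1'; python3 -c "
from h import *
delta(618.7,-10,39)"
```

```text
time_s: 4.58
ee_pos: [618.7, -11.0, 99.9]
ee_rot: [-179.7, -0.3, -66.1]
force: [0.9, 0.2, 0.5]
gripper_width: 91.5
t 4.58 pos [618.7 -11.   99.9] rot [-179.66   -0.27  -66.06] F [0.9 0.2 0.5] w 91.5
d cm [-0.    0.1  -6.09] rv [0.0019 0.0073 0.001 ]
time_s: 4.92
ee_pos: [620.7, -9.8, 102.7]
ee_rot: [-179.4, -0.4, -65.9]
force: [0.5, -0.9, -0.4]
gripper_width: 91.3
t 4.92 pos [620.7  -9.8 102.7] rot [-179.4    -0.41  -65.93] F [ 0.5 -0.9 -0.4] w 91.3
d cm [-0.2  -0.02 -6.37] rv [ 0.0022  0.0125 -0.0013]
```

```bash
cat >> h.py <<'E'
def avg(n=5):
    S=[]
    for i in range(n):
        vision.grab_frame("wrist");S.append(monitor.state())
    return S
def delta(x,y,z,yaw=-66.,n=5):
    S=avg(n);p=np.array([s["ee_pos"] for s in S]);Rm=Ro.from_euler("xyz",[s["ee_rot"] for s in S],degrees=True).mean()
    T=Ro.from_euler("xyz",[180,0,yaw],degrees=True);s=S[-1]
    print("t",round(s["time_s"],2),"pos",p.mean(0).round(1),"sd",p.std(0).round(1),"rot",Rm.as_euler("xyz",degrees=True).round(2),"F",np.mean([q["force"] for q in S],0).round(1),"w",round(np.mean([q["gripper_width"] for q in S]),1))
    print("d cm",((np.array([x,y,z])-p.mean(0))/10).round(2),"rv",(T*Rm.inv()).as_rotvec().round(4))
E
python3 -c "
from h import *
delta(618.7,-10,39)"
```

```text
t 5.17 pos [620.5  -9.9 102.5] sd [0.1 0.1 0.2] rot [-179.42   -0.4   -65.94] F [ 0.5 -0.3  0.4] w 91.1
d cm [-0.18 -0.01 -6.35] rv [ 0.0022  0.012  -0.0011]
```

```bash
python3 -m creep '-0.2 0 -1 0.002 0.012 -0.001 -1;0 0 -1 0 0 0 -1;0 0 -1 0 0 0 -1;0 0 -1 0 0 0 -1'; python3 -c "
from h import *
delta(618.7,-10,39)"
```

```text
time_s: 5.5
ee_pos: [619.4, -10.3, 60.6]
ee_rot: [-179.9, -0.1, -66.0]
force: [-0.5, -0.4, 0.6]
gripper_width: 91.2
t 5.75 pos [618.6 -10.2  60.2] sd [0.9 0.  1.5] rot [ 1.800e+02 -1.000e-02 -6.602e+01] F [ 0.1  0.  -0.2] w 91.2
d cm [ 0.01  0.02 -2.12] rv [0.0001 0.     0.0004]
```

```bash
python3 -m creep '0 0 -1 0 0 0 -1;0 0 -1 0 0 0 -1'; python3 -c "
from h import *
delta(618.7,-10,39)
f=vision.grab_frame('wrist');save('pics/w2.png',f)"
```

```text
time_s: 5.92
ee_pos: [622.6, -10.3, 44.2]
ee_rot: [-179.5, -0.3, -66.0]
force: [-0.1, -0.4, -0.8]
gripper_width: 91.5
t 6.17 pos [621.5 -10.2  43.1] sd [0.4 0.  0.8] rot [-179.62   -0.19  -66.02] F [ 0.1 -0.1  0.3] w 91.2
d cm [-0.28  0.02 -0.41] rv [0.0003 0.0073 0.0003]
```

View pics/w2.png

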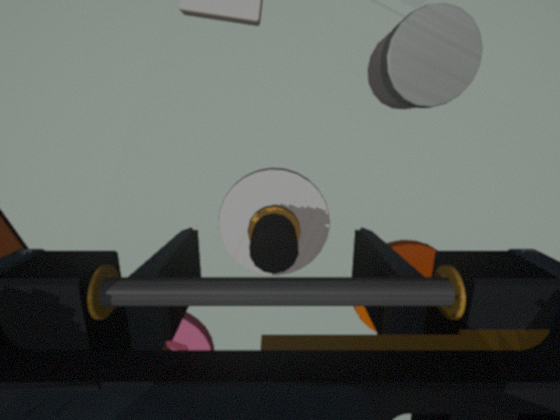

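```bash
python3 -m creep '-0.28 0 -0.3 0 0.007 0 -1;0 0 0 0 0 0 0' 25; python3 -c "
from h import *
delta(618.7,-10,39)"
```

```text
time_s: 6.38
ee_pos: [619.7, -10.3, 41.8]
ee_rot: [-179.8, -0.1, -66.0]
force: [-0.2, 1.1, 0.4]
gripper_width: 86.8
t 6.63 pos [620.4 -10.3  42.3] sd [0.1 0.  0.1] rot [-1.7977e+02 -1.3000e-01 -6.6020e+01] F [-0.1 -0.4  0.5] w 75.5
d cm [-0.17  0.03 -0.33] rv [0.0005 0.0046 0.0003]
```

```bash
python3 -m creep '-0.17 0 -0.2 0 0.005 0 1' 25; python3 -c "
from h import *
delta(618.7,-10,39,n=16);delta(618.7,-10,39,n=4)"
```

```text
time_s: 6.72
ee_pos: [619.1, -10.3, 40.8]
ee_rot: [-180.0, -0.0, -66.0]
force: [-0.4, 0.7, 0.4]
gripper_width: 61.1
t 7.52 pos [618.7 -10.3  40.3] sd [0.1 0.  0.1] rot [ 1.7996e+02 -1.0000e-02 -6.6020e+01] F [0. 0. 0.] w 27.0
d cm [ 0.    0.03 -0.13] rv [ 0.0005 -0.0005  0.0003]
t 7.72 pos [618.7 -10.3  40.3] sd [0. 0. 0.] rot [ 1.7997e+02 -2.0000e-02 -6.6020e+01] F [-0.4 -0.2 -0.2] w 0.5
d cm [-0.    0.03 -0.13] rv [ 0.0005 -0.0004  0.0003]
```

```bash
python3 -c "
from h import *
for n in ('wrist','scene'):
  f=vision.grab_frame(n)
  save('pics/m_'+n+'.png',f,None if n=='wrist' else (180,130,340,260),1 if n=='wrist' else 4.5)"
```

```text
(no output)
```

View pics/m_wrist.png

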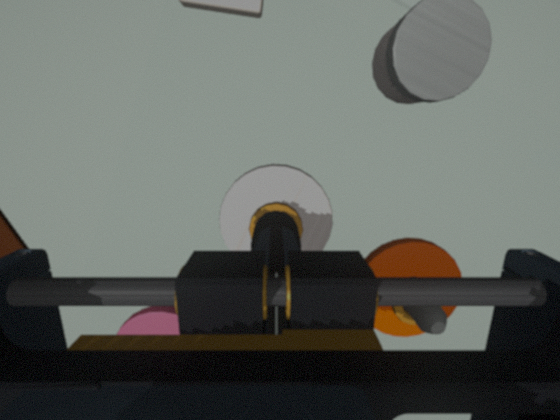

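View pics/m_scene.png

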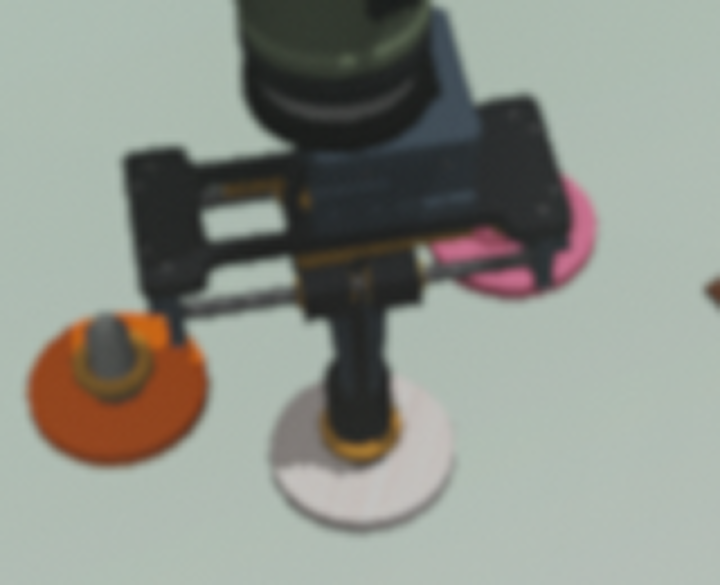

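```bash
python3 -c "
from h import *
s=monitor.state()
for n in ('wrist','scene','top'):
  f=vision.grab_frame(n); print(n,proj(f,s['ee_pos']),'cap top',proj(f,(618.7,-10,66)),'grasp',proj(f,s['ee_pos']+[0,0,19]))
f=vision.grab_frame('wrist');save('pics/m_w2.png',f,(220,160,340,340),3.3)
f=vision.grab_frame('scene');save('pics/m_s2.png',f,(230,180,290,250),8)
print(s['qpos'],s['gripper_width'])
"
```

```text
wrist [276.44456384 235.63844167] cap top [276.02836402 249.75814547] grasp [276.46101566 245.89330796]
scene [259.37277649 220.13619882] cap top [259.04534536 212.84794979] grasp [259.02836431 214.7495213 ]
top [284.81371745 203.49886929] cap top [284.93381288 202.56797607] grasp [284.99523473 202.81846461]
[-2.00306841e+00  2.87400241e+01  9.46616613e+01 -3.19015644e-02
  5.66195481e+01  6.40348256e+01] 0.8297514292217225
```

View pics/m_w2.png

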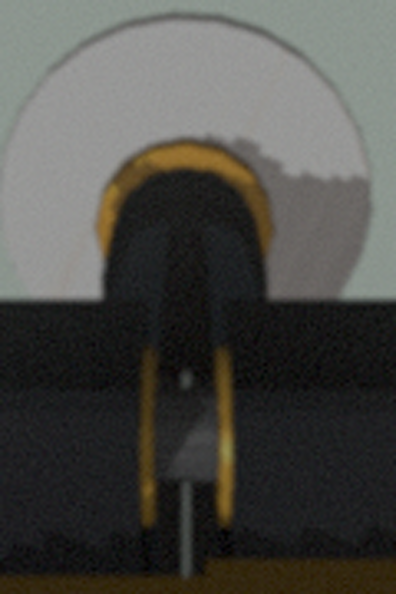

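View pics/m_s2.png

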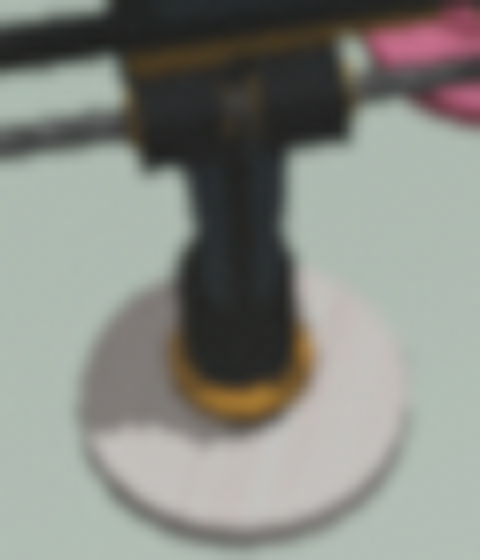

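The fingers shut on nothing. They show directly above the cap in the wrist crop at (276,228) and in the scene picture at (260,210), so the tips look about 30 mm higher than the reported TCP. I'll settle this with a gentle touch on free desk, fingers shut.

```bash
python3 -m creep '0 0 2 0 0 0 1;0 0 2 0 0 0 1;0 0 2 0 0 0 1;-2 -1.6 1 0 0 0 1;-2 -1.6 0 0 0 0 1;-2 -1.6 0 0 0 0 1;-2 -1.6 0 0 0 0 1;-2 -1.6 0 0 0 0 1;-2 -1.6 0 0 0 0 1;0 0 -1.5 0 0 0 1;0 0 -1.5 0 0 0 1' ; python3 -c "
from h import *
delta(500,-110,40)
f=vision.grab_frame('wrist');save('pics/p1.png',f)
f=vision.grab_frame('scene');save('pics/p1s.png',f)"
```

```text
time_s: 8.98
ee_pos: [496.0, -109.6, 85.7]
ee_rot: [-179.6, -0.4, -65.9]
force: [0.2, -0.2, 0.3]
gripper_width: 0.5
t 9.23 pos [ 495.4 -108.8   84.5] sd [1.3 0.2 1.1] rot [-179.8    -0.24  -65.79] F [-0.1  0.1 -0.2] w 0.3
d cm [ 0.46 -0.12 -4.45] rv [ 0.0024  0.0049 -0.0037]
```

View pics/p1.png

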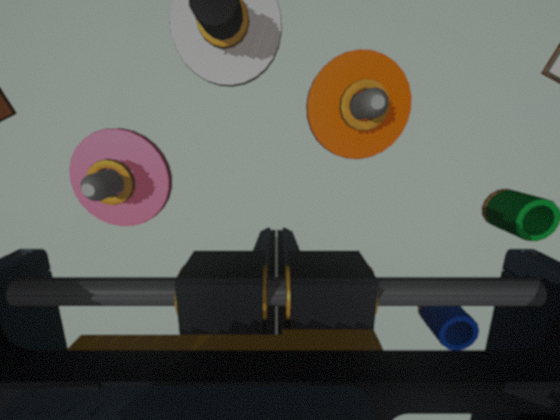

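View pics/p1s.png

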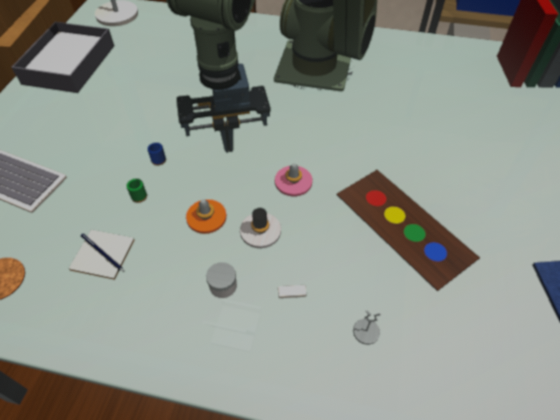

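```bash
python3 -c "
from h import *
p=monitor.state()['ee_pos']
f=vision.grab_frame('scene')
for k in (0,15,30,45): print(k,proj(f,p+[0,0,k]).round(1))
save('pics/p1c.png',f,(190,80,270,170),7)
t=vision.grab_frame('top')
save('pics/p1t.png',t,(260,200,420,320),4.5)
for k in (0,15,30,45): print(k,proj(t,p+[0,0,k]).round(1))
"
```

```text
0 [229.2 157.5]
15 [228.6 152.7]
30 [228.  147.8]
45 [227.4 142.8]
0 [326.3 254.8]
15 [327.  254.9]
30 [327.8 255.1]
45 [328.6 255.3]
```

View pics/p1c.png

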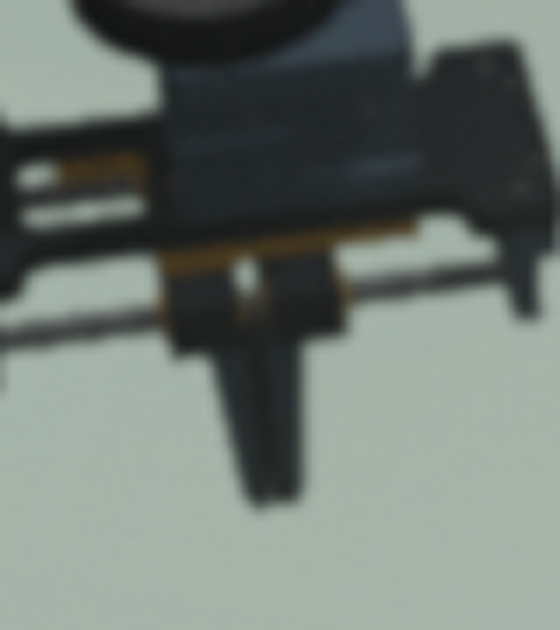

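```bash
python3 -m creep '0.2 0 -1.5 0 0 0 1;0 0 -1.5 0 0 0 1;0 0 -1 0 0 0 1;0 0 -0.7 0 0 0 1;0 0 -0.5 0 0 0 1;0 0 -0.5 0 0 0 1' ; python3 -c "
from h import *
delta(500,-110,10,n=4)"
```

```text
time_s: 9.93
ee_pos: [503.5, -108.5, 30.1]
ee_rot: [-179.2, -0.7, -65.6]
force: [0.3, 0.3, -0.3]
gripper_width: 0.8
t 10.13 pos [ 503.  -108.4   29.9] sd [0.3 0.1 0.5] rot [-179.29   -0.63  -65.61] F [-0.3 -0.2  0.1] w 0.6
d cm [-0.3  -0.16 -1.99] rv [ 0.005   0.0159 -0.0068]
```

```bash
python3 -m creep '-0.2 0 -0.6 0.005 0.015 -0.006 1;0 0 -0.6 0 0 0 1' ; python3 -c "
from h import *
delta(500,-110,10,n=4)"
```

```text
time_s: 10.3
ee_pos: [503.0, -108.9, 19.9]
ee_rot: [-179.7, -0.2, -66.0]
force: [0.3, -0.0, 0.0]
gripper_width: 0.6
t 10.5 pos [ 501.9 -108.7   19.1] sd [0.1 0.  0.3] rot [-1.7983e+02 -1.0000e-01 -6.5970e+01] F [-0.3  0.3 -0.2] w 0.5
d cm [-0.19 -0.13 -0.91] rv [ 0.0005  0.0034 -0.0005]
```

```bash
python3 -m creep '-0.1 0 -0.4 0 0.003 0 1;0 0 -0.4 0 0 0 1' ; python3 -c "
from h import *
delta(500,-110,10,n=4)
p=monitor.state()['ee_pos']
f=vision.grab_frame('scene')
for k in (0,15,30,45): print(k,proj(f,p+[0,0,k]).round(1))
save('pics/p2c.png',f,(190,100,270,190),7)"
```

```text
time_s: 10.67
ee_pos: [501.8, -108.9, 11.9]
ee_rot: [-179.9, -0.1, -66.0]
force: [-0.3, -0.7, 0.5]
gripper_width: 0.2
t 10.87 pos [ 501.5 -108.8   11.5] sd [0.1 0.  0.3] rot [-1.7993e+02 -8.0000e-02 -6.5970e+01] F [-0.7 -0.4  0. ] w 0.4
d cm [-0.15 -0.12 -0.15] rv [ 0.0008  0.0017 -0.0005]
0 [231.5 180.8]
15 [230.9 176.6]
30 [230.4 172.2]
45 [229.8 167.7]
```

View pics/p2c.png

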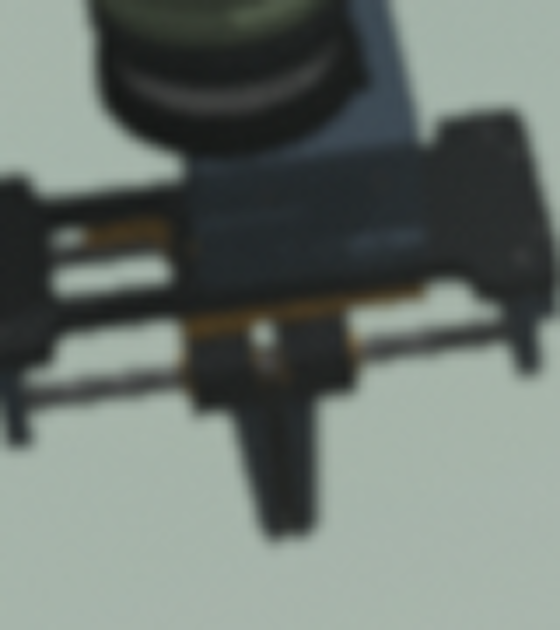

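```bash
python3 -m creep '0 0 -0.4 0 0 0 1;0 0 -0.4 0 0 0 1' ; python3 -c "
from h import *
delta(500,-110,0,n=4)"
```

```text
time_s: 11.08
ee_pos: [502.8, -109.1, 4.5]
ee_rot: [-179.8, -0.2, -66.0]
force: [0.7, -0.6, -1.2]
gripper_width: 0.4
t 11.28 pos [ 502.2 -108.9    4. ] sd [0.1 0.  0.2] rot [-1.7984e+02 -1.5000e-01 -6.5970e+01] F [-0.5 -0.2 -0.2] w 0.5
d cm [-0.22 -0.11 -0.4 ] rv [ 0.0012  0.0036 -0.0005]
```

```bash
python3 -m creep '-0.1 0 -0.3 0 0.003 0 1;0 0 -0.2 0 0 0 1' ; python3 -c "
from h import *
delta(500,-110,0,n=4)"
```

```text
time_s: 11.45
ee_pos: [501.8, -109.1, -0.5]
ee_rot: [-179.9, -0.1, -66.0]
force: [0.2, -0.7, 0.6]
gripper_width: 0.1
t 11.65 pos [ 501.8 -109.1   -0.6] sd [0.1 0.  0.2] rot [-1.7994e+02 -1.2000e-01 -6.5970e+01] F [-0.4  0.2 -0. ] w 0.5
d cm [-0.18 -0.09  0.06] rv [ 0.0015  0.0018 -0.0005]
```

```bash
python3 -m creep '-0.1 0 -0.4 0 0.002 0 1;0 0 -0.3 0 0 0 1' ; python3 -c "
from h import *
delta(500,-110,0,n=4)"; python3 -m creep '0 0 -0.3 0 0 0 1;0 0 -0.3 0 0 0 1' ; python3 -c "
from h import *
delta(500,-110,0,n=4)
f=vision.grab_frame('scene')
save('pics/p3c.png',f,(190,100,270,190),7)
f=vision.grab_frame('wrist')
save('pics/p3w.png',f)"
```

```text
time_s: 11.82
ee_pos: [501.6, -109.3, -7.1]
ee_rot: [-180.0, -0.1, -66.0]
force: [-0.1, -0.1, -0.2]
gripper_width: 0.2
t 12.02 pos [ 501.4 -109.2   -7.3] sd [0.1 0.  0.2] rot [-1.7998e+02 -1.2000e-01 -6.5970e+01] F [-0.1  0.1  0.2] w 0.6
d cm [-0.14 -0.08  0.73] rv [ 0.0019  0.0011 -0.0005]
time_s: 12.18
ee_pos: [502.3, -109.4, -12.7]
ee_rot: [-179.9, -0.2, -66.0]
force: [0.3, -0.2, 0.0]
gripper_width: 0.3
t 12.38 pos [ 502.  -109.4  -13. ] sd [0.1 0.  0.2] rot [-1.7993e+02 -1.6000e-01 -6.5970e+01] F [-0.1  0.  -0.1] w 0.6
d cm [-0.2  -0.06  1.3 ] rv [ 0.0021  0.0022 -0.0005]
```

View pics/p3c.png

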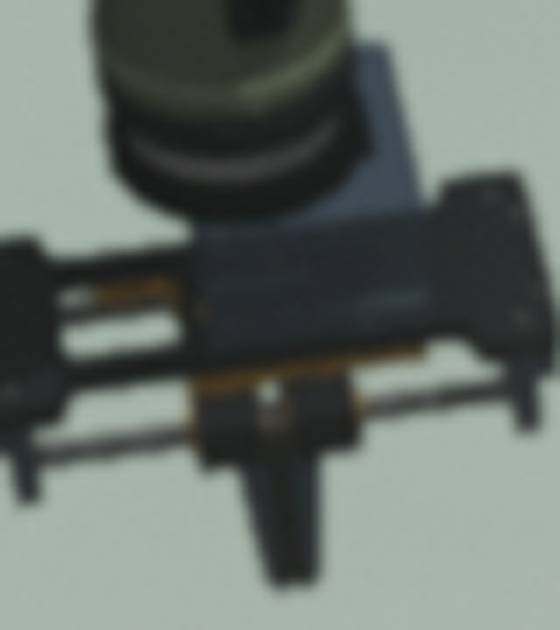

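View pics/p3w.png

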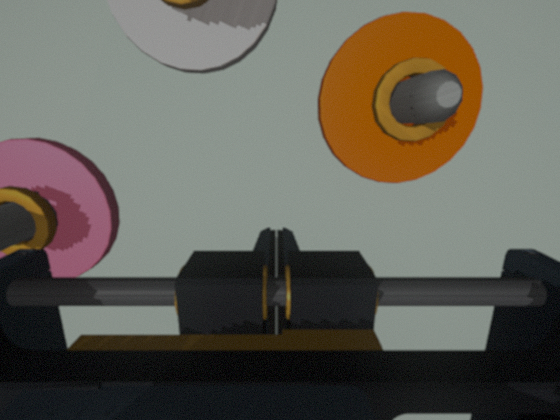

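```bash
python3 -m creep '0 0 -0.3 0 0 0 1;0 0 -0.2 0 0 0 1' ; python3 -c "
from h import *
delta(500,-110,0,n=3)"; python3 -m creep '0 0 -0.2 0 0 0 1;0 0 -0.2 0 0 0 1' ; python3 -c "
from h import *
delta(500,-110,0,n=3)"
```

```text
time_s: 12.65
ee_pos: [502.8, -109.5, -17.4]
ee_rot: [-179.8, -0.2, -66.0]
force: [-0.0, 0.4, 0.1]
gripper_width: 0.4
t 12.8 pos [ 502.6 -109.5  -17.5] sd [0.1 0.  0.1] rot [-179.86   -0.22  -65.97] F [-0.2 -0.3 -0.1] w 0.6
d cm [-0.26 -0.05  1.75] rv [ 0.0025  0.0038 -0.0005]
time_s: 12.97
ee_pos: [503.0, -109.6, -21.3]
ee_rot: [-179.8, -0.3, -66.0]
force: [0.6, 0.1, -0.5]
gripper_width: 0.6
t 13.12 pos [ 502.8 -109.5  -21.5] sd [0.  0.  0.1] rot [-179.85   -0.23  -65.97] F [-0.4 -0.2  0.2] w 0.5
d cm [-0.28 -0.05  2.15] rv [ 0.0025  0.0041 -0.0005]
```

```bash
python3 -m creep '-0.1 0 -0.2 0 0.003 0 1;0 0 -0.2 0 0 0 1' ; python3 -c "
from h import *
delta(500,-110,0,n=3)"; python3 -m creep '0 0 -0.2 0 0 0 1;0 0 -0.2 0 0 0 1' ; python3 -c "
from h import *
delta(500,-110,0,n=3)"
```

```text
time_s: 13.28
ee_pos: [502.1, -109.6, -25.3]
ee_rot: [-180.0, -0.2, -66.0]
force: [-0.6, -0.5, 0.0]
gripper_width: 0.3
t 13.43 pos [ 502.  -109.6  -25.5] sd [0.1 0.  0.1] rot [-1.7999e+02 -1.7000e-01 -6.5970e+01] F [ 0.8 -0.1 -0.1] w 0.3
d cm [-0.2  -0.04  2.55] rv [ 0.0027  0.0014 -0.0005]
time_s: 13.6
ee_pos: [502.4, -109.7, -29.3]
ee_rot: [-179.9, -0.2, -66.0]
force: [0.0, 0.4, -0.9]
gripper_width: 0.7
t 13.75 pos [ 502.2 -109.6  -29.5] sd [0.  0.  0.1] rot [-179.97   -0.19  -65.98] F [-0.6  0.1  0.2] w 0.5
d cm [-0.22 -0.04  2.95] rv [ 0.0027  0.0018 -0.0004]
```

```bash
python3 -m creep '0 0 -0.2 0 0 0 1' ; python3 -m creep '0 0 -0.2 0 0 0 1' ;python3 -m creep '0 0 -0.2 0 0 0 1' ; python3 -c "
from h import *
delta(500,-110,0,n=3)
f=vision.grab_frame('scene')
save('pics/p4c.png',f,(200,130,270,200),8)"
```

```text
time_s: 13.83
ee_pos: [502.6, -109.7, -31.1]
ee_rot: [-179.9, -0.2, -66.0]
force: [0.1, -0.2, -0.9]
gripper_width: 0.4
time_s: 13.92
ee_pos: [502.6, -109.7, -32.4]
ee_rot: [-179.9, -0.2, -66.0]
force: [-5.9, 0.9, 25.4]
gripper_width: 0.6
time_s: 14.0
ee_pos: [502.6, -109.7, -32.4]
ee_rot: [-179.9, -0.2, -66.0]
force: [-7.5, 2.2, 31.4]
gripper_width: 0.5
t 14.15 pos [ 502.6 -109.7  -32.4] sd [0. 0. 0.] rot [-179.92   -0.22  -65.97] F [-4.9  1.3 19. ] w 0.2
d cm [-0.26 -0.03  3.24] rv [ 0.003   0.0029 -0.0005]
```

View pics/p4c.png

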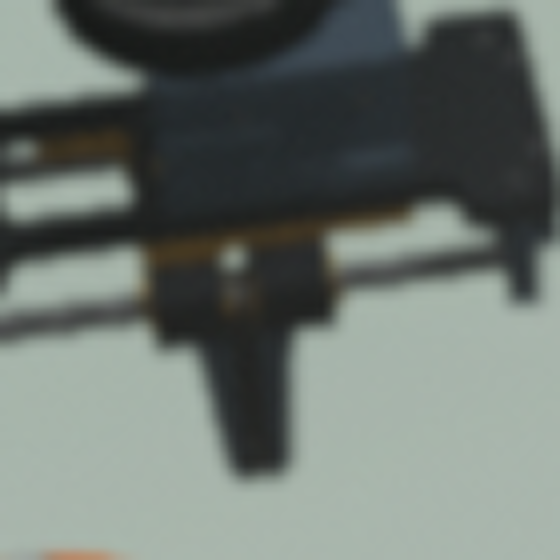

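Contact with the desk came at a reported z of -32.4, so the real tip height is the reported z plus 32. I'll use that offset from here on and go back to the cap.

```bash
sed -i 's/^Z=dict/ZO=32.4\nZ=dict/' h.py; python3 -m creep '0 0 0.5 0 0 0 1;0 0 2 0 0 0 -1;0 0 3 0 0 0 -1;0 0 3 0 0 0 -1;0 0 3 0 0 0 -1;1.95 1.65 0 0 0 0 -1;1.95 1.65 0 0 0 0 -1;1.95 1.65 0 0 0 0 -1;1.95 1.65 0 0 0 0 -1;1.95 1.65 0 0 0 0 -1;1.95 1.65 0 0 0 0 -1'; python3 -c "
from h import *
delta(618.7,-10,6,n=6)"
```

```text
time_s: 15.12
ee_pos: [619.1, -9.4, 91.1]
ee_rot: [-179.9, -0.3, -66.3]
force: [0.3, -1.0, 0.1]
gripper_width: 64.0
t 15.42 pos [619.4  -9.   90.7] sd [2.3 1.6 0.2] rot [-179.87   -0.27  -66.26] F [0.2 0.2 0.3] w 78.4
d cm [-0.07 -0.1  -8.47] rv [0.0034 0.0039 0.0046]
```

```bash
python3 -m creep '0 0 -1.2 0.003 0.004 0.004 -1;0 0 -1.2 0 0 0 -1;0 0 -1.2 0 0 0 -1;0 0 -1 0 0 0 -1'; python3 -c "
from h import *
delta(618.7,-10,6,n=5)"
```

```text
time_s: 15.75
ee_pos: [616.0, -13.8, 44.2]
ee_rot: [-180.0, -0.1, -66.3]
force: [-0.2, 0.4, -0.7]
gripper_width: 91.2
t 16.0 pos [615.8 -13.5  44.2] sd [1.2 0.2 1.4] rot [ 1.7998e+02 -6.0000e-02 -6.6280e+01] F [-0.  -0.2 -0.5] w 91.3
d cm [ 0.29  0.35 -3.82] rv [0.0011 0.     0.0049]
```

```bash
python3 -m creep '0.3 0.35 -1.2 0 0 0.005 -1;0 0 -1.2 0 0 0 -1;0 0 -0.8 0 0 0 -1'; python3 -c "
from h import *
delta(618.7,-10,6,n=5)
f=vision.grab_frame('wrist');save('pics/w3.png',f)"
```

```text
time_s: 16.25
ee_pos: [624.4, -9.5, 16.1]
ee_rot: [-179.3, -0.4, -66.0]
force: [0.2, -0.3, -0.9]
gripper_width: 91.1
t 16.5 pos [623.7  -9.5  15.9] sd [0.5 0.1 0.9] rot [-179.43   -0.33  -65.97] F [0.  0.5 0.1] w 91.3
d cm [-0.5  -0.05 -0.99] rv [ 0.0012  0.0115 -0.0006]
```

View pics/w3.png

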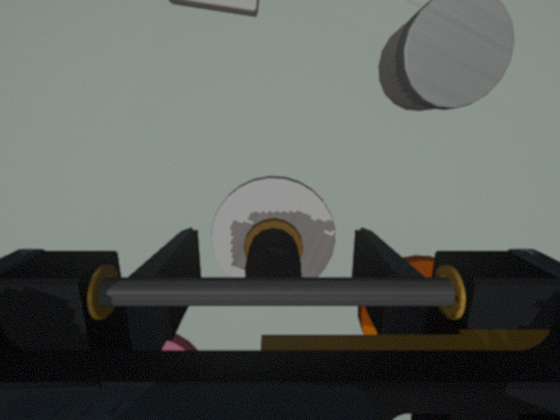

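```bash
python3 -m creep '-0.5 0 -0.7 0 0.011 0 -1;0 0 -0.3 0 0 0 -1' ; python3 -c "
from h import *
delta(618.7,-10,6,n=3)"
```

```text
time_s: 16.72
ee_pos: [620.3, -9.7, 8.3]
ee_rot: [-179.8, -0.2, -66.0]
force: [0.2, -0.2, -0.7]
gripper_width: 91.5
t 16.87 pos [621.   -9.7   8.4] sd [0.2 0.  0.2] rot [-179.71   -0.22  -65.98] F [-0.3  0.1 -0.5] w 91.3
d cm [-0.23 -0.03 -0.24] rv [ 0.0014  0.0062 -0.0004]
```

```bash
python3 -m creep '-0.23 0 -0.2 0 0.006 0 1' 20; python3 -c "
from h import *
delta(618.7,-10,6,n=24);delta(618.7,-10,6,n=4)"
```

```text
time_s: 16.95
ee_pos: [619.4, -9.8, 7.1]
ee_rot: [-179.9, -0.1, -66.0]
force: [-0.9, 0.3, 0.4]
gripper_width: 87.1
t 18.15 pos [618.8  -9.8   6.7] sd [0.1 0.  0.1] rot [ 1.800e+02 -9.000e-02 -6.597e+01] F [-0.  -0.  -0.2] w 46.8
d cm [-0.01 -0.02 -0.07] rv [ 0.0014  0.0005 -0.0004]
t 18.35 pos [618.8  -9.7   6.7] sd [0. 0. 0.] rot [ 1.800e+02 -9.000e-02 -6.598e+01] F [ 0.1 -0.1 -0. ] w 32.0
d cm [-0.01 -0.03 -0.07] rv [ 0.0014  0.0006 -0.0004]
```

```bash
python3 -m creep '0 0 0.8 0 0 0 1;0 0 1 0 0 0 1;0 0 1 0 0 0 1;0 0 1.5 0 0 0 1;0 0 2 0 0 0 1;0 0 2 0 0 0 1;0 0 1 0 0 0 1' ; python3 -c "
from h import *
delta(500,-110,-25,n=4)"
```

```text
time_s: 18.93
ee_pos: [616.7, -9.7, 105.8]
ee_rot: [179.8, 0.0, -66.0]
force: [0.7, 0.2, -0.5]
gripper_width: 31.8
t 19.13 pos [616.7  -9.6 105. ] sd [1.1 0.  1.9] rot [ 1.7979e+02  1.0000e-02 -6.5970e+01] F [ 0.7 -0.3 -0.3] w 32.0
d cm [-11.67 -10.04 -13.  ] rv [ 0.0013 -0.0034 -0.0005]
```

```bash
python3 -m creep '-1.9 -1.65 0 0 0 0 1;-1.9 -1.65 0 0 0 0 1;-1.9 -1.65 0 0 0 0 1;-1.9 -1.65 0 0 0 0 1;-1.9 -1.65 0 0 0 0 1;-1.9 -1.65 -1 0 0 0 1;0 0 -1.5 0 0 0 1;0 0 -1.5 0 0 0 1;0 0 -1.5 0 0 0 1;0 0 -1.5 0 0 0 1;0 0 -1 0 0 0 1' ; python3 -c "
from h import *
delta(500,-110,-25,n=4)
f=vision.grab_frame('scene');save('pics/c1.png',f,(150,90,330,250),4)"
```

```text
time_s: 20.05
ee_pos: [486.1, -110.4, 10.1]
ee_rot: [178.6, 0.8, -65.9]
force: [-0.2, -0.0, -0.6]
gripper_width: 32.1
t 20.25 pos [ 486.1 -110.3   10.2] sd [1.2 0.2 1.3] rot [178.6    0.81 -65.93] F [-0.2  0.3 -1. ] w 32.1
d cm [ 1.39  0.03 -3.52] rv [-0.0029 -0.0281 -0.0015]
```

View pics/c1.png

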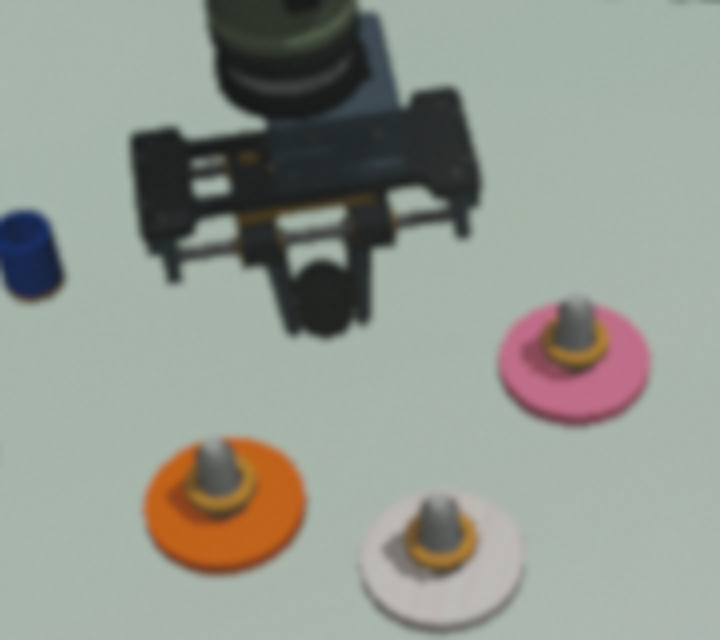

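```bash
python3 -m creep '0.5 0 -0.7 -0.003 -0.028 -0.001 1;0.5 0 -0.7 0 0 0 1;0 0 -0.7 0 0 0 1' ; python3 -c "
from h import *
delta(500,-110,-25,n=5)"
```

```text
time_s: 20.55
ee_pos: [502.5, -111.5, -5.8]
ee_rot: [-179.3, -0.5, -66.0]
force: [0.6, 0.4, -1.3]
gripper_width: 31.9
t 20.8 pos [ 500.2 -111.    -6.8] sd [0.2 0.1 0.4] rot [-179.55   -0.36  -65.95] F [ 0.2  0.  -0.5] w 32.0
d cm [-0.02  0.1  -1.82] rv [ 0.0025  0.0097 -0.0009]
```

```bash
python3 -m creep '-0.2 0 -0.6 0.003 0.01 0 1;0 0 -0.6 0 0 0 1' ; python3 -c "
from h import *
delta(500,-110,-25,n=4)"; python3 -m creep '0 0 -0.3 0 0 0 1' ;python3 -m creep '0 0 -0.2 0 0 0 1' ;  python3 -c "
from h import *
delta(500,-110,-25,n=4)"
```

```text
time_s: 20.97
ee_pos: [499.6, -111.5, -17.4]
ee_rot: [-179.8, -0.1, -65.9]
force: [-0.1, -0.2, -1.1]
gripper_width: 32.0
t 21.17 pos [ 498.8 -111.2  -18.1] sd [0.2 0.  0.3] rot [-1.7993e+02 -2.0000e-02 -6.5950e+01] F [-0.   0.3 -0.5] w 32.0
d cm [ 0.12  0.12 -0.69] rv [-0.0002  0.0013 -0.0009]
time_s: 21.25
ee_pos: [499.6, -111.4, -20.4]
ee_rot: [-179.8, -0.1, -66.0]
force: [0.2, -0.0, 0.0]
gripper_width: 32.1
time_s: 21.33
ee_pos: [499.6, -111.4, -22.6]
ee_rot: [-179.8, -0.1, -66.0]
force: [-0.4, -0.6, -0.3]
gripper_width: 31.8
t 21.53 pos [ 499.5 -111.4  -22.6] sd [0.1 0.  0.2] rot [-1.7986e+02 -7.0000e-02 -6.5950e+01] F [ 0.2 -0.1 -0.2] w 32.0
d cm [ 0.05  0.14 -0.24] rv [ 0.0002  0.0027 -0.0009]
```

```bash
python3 -m creep '0 0 -0.15 0 0.002 0 1' ;python3 -m creep '0 0 -0.12 0 0 0 1' ;  python3 -c "
from h import *
delta(500,-110,-25,n=3)"
```

```text
time_s: 21.62
ee_pos: [499.8, -111.5, -23.7]
ee_rot: [-179.9, -0.1, -66.0]
force: [0.5, -0.3, -0.6]
gripper_width: 31.8
time_s: 21.7
ee_pos: [500.0, -111.5, -24.9]
ee_rot: [-179.9, -0.1, -66.0]
force: [0.8, -0.2, -0.8]
gripper_width: 32.0
t 21.85 pos [ 499.7 -111.4  -25. ] sd [0.  0.  0.1] rot [-1.7994e+02 -5.0000e-02 -6.5950e+01] F [ 0.3 -0.2 -0.4] w 32.0
d cm [0.03 0.14 0.  ] rv [ 0.0003  0.0014 -0.0009]
```

```bash
python3 -m creep '0 0 -0.07 0 0 0 1' ;python3 -m creep '0 0 0 0 0 0 -1' ;  python3 -c "
from h import *
delta(500,-110,-25,n=14)"; python3 -m creep '0 0 1 0 0 0 -1;0 0 2 0 0 0 -1;0 0 3 0 0 0 -1;0 0 3 0 0 0 -1;0 0 3 0 0 0 -1;0 0 2 0 0 0 -1'; python3 -c "
from h import *
f=vision.grab_frame('scene');save('pics/c2.png',f,(110,100,330,260),3.5)
for c,r in (('green',1),('blue',1)):
  for a,ce,b in blobs(mask(f,c),80):
    if ce[0]<200: print(c,a,ce,cylfit(f,ce,19,5,45,(580,-315)).round(1))
delta(584.5,-308.5,0,n=3)"
```

```text
time_s: 21.93
ee_pos: [499.9, -111.4, -25.4]
ee_rot: [-179.9, -0.1, -66.0]
force: [-1.9, 0.7, 10.0]
gripper_width: 31.9
time_s: 22.02
ee_pos: [500.0, -111.5, -25.2]
ee_rot: [-179.9, -0.1, -66.0]
force: [0.5, -1.0, -0.5]
gripper_width: 36.4
t 22.72 pos [ 499.9 -111.5  -25.4] sd [0.1 0.  0.1] rot [-1.7992e+02 -6.0000e-02 -6.5950e+01] F [ 0.2  0.3 -0.1] w 65.6
d cm [0.01 0.15 0.04] rv [ 0.0004  0.0018 -0.0008]
time_s: 23.22
ee_pos: [494.1, -110.0, 118.2]
ee_rot: [179.5, 0.4, -66.0]
force: [0.9, -0.0, 0.0]
gripper_width: 91.0
green 330 [137.7 197.4] [ 606.4 -296.4]
blue 253 [156.1 152.7] [ 465.4 -309.5]
t 23.42 pos [ 494.6 -110.2  117.2] sd [1.2 0.3 1.7] rot [179.55   0.35 -65.95] F [ 0.2 -0.1  0.1] w 91.1
d cm [  8.99 -19.83 -11.72] rv [-0.0024 -0.0096 -0.0008]
```

View pics/c2.png

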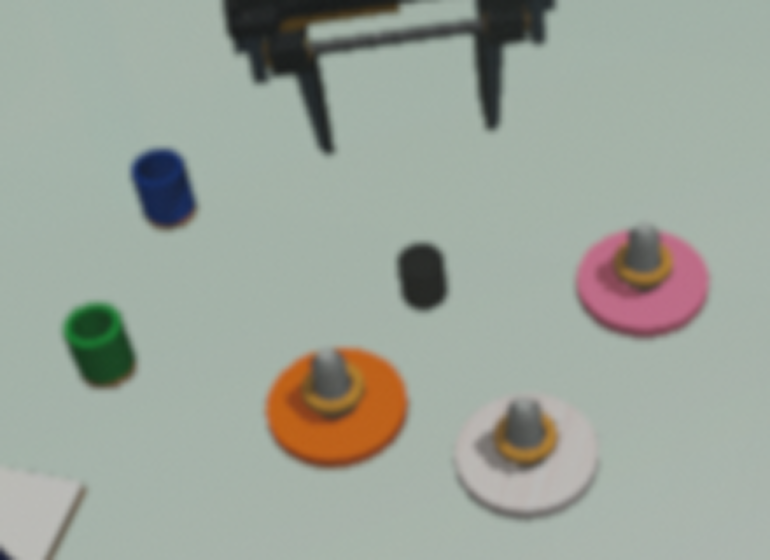

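The picture shows the cap standing at crop (422,275). The green ring has been knocked and is now at about (606,-296), upright. I'm going for it.

```bash
python3 -m creep '1.3 -2.2 0 0 -0.01 0 -1;1.3 -2.2 0 0 0 0 -1;1.3 -2.2 0 0 0 0 -1;1.3 -2.2 0 0 0 0 -1;1.3 -2.2 0 0 0 0 -1;1.3 -2.2 0 0 0 0 -1;1.3 -2.2 0 0 0 0 -1;1.3 -2.2 0 0 0 0 -1' ; cat >> h.py <<'E'
def ringpos(f,c,x0,z0=5,z1=45,h=None):
    m=mask(f,c);p=proj(f,(x0[0],x0[1],22));best=None
    w=np.zeros_like(m);x,y=int(p[0]),int(p[1]);w[max(0,y-60):y+60,max(0,x-60):x+60]=255
    n,l,s,ce=cv2.connectedComponentsWithStats(m&w);i=1+np.argmax(s[1:,4])
    hh=cv2.convexHull(np.argwhere(l==i)[:,::-1].astype(np.float32))
    print(c,"area",cv2.contourArea(hh),"exp",round(cv2.contourArea(cylhull(f,*x0,19,z0,z1))),"->",cylfit(f,cen(hh),19,z0,z1,x0).round(1))
E
python3 -c "
from h import *
delta(606,-296,40,n=4)
f=vision.grab_frame('wrist');save('pics/g1.png',f)
ringpos(f,'green',(606.,-296.))
f=vision.grab_frame('top');ringpos(f,'green',(606.,-296.))
f=vision.grab_frame('scene');ringpos(f,'green',(606.,-296.))"
```

```text
time_s: 24.08
ee_pos: [587.9, -284.8, 101.6]
ee_rot: [178.7, 1.7, -65.6]
force: [1.5, 0.5, 0.5]
gripper_width: 91.3
t 24.28 pos [ 588.6 -286.3  101. ] sd [1.2 2.2 0.4] rot [178.71   1.57 -65.73] F [ 0.7 -0.9  0.3] w 91.3
d cm [ 1.74 -0.97 -6.1 ] rv [-0.0159 -0.0317 -0.0049]
green area 1504.0 exp 1739 -> [ 606.7 -294.7]Traceback (most recent call last):
  File "<string>", line 6, in <module>
    f=vision.grab_frame('top');ringpos(f,'green',(606.,-296.))
                               ~~~~~~~^^^^^^^^^^^^^^^^^^^^^^^^
  File "h.py", line 57, in ringpos
    print(c,"area",cv2.contourArea(hh),"exp",round(cv2.contourArea(cylhull(f,*x0,19,z0,z1))),"->",cylfit(f,cen(hh),19,z0,z1,x0).round(1))
                                                                                                           ~~~^^^^
  File "h.py", line 34, in cen
    M=cv2.moments(h);return np.array([M["m10"]/M["m00"],M["m01"]/M["m00"]])
                                      ~~~~~~~~^~~~~~~~~
ZeroDivisionError: float division by zero
```

View pics/g1.png

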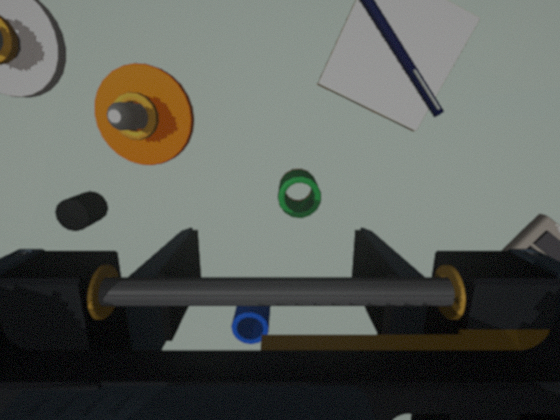

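```bash
python3 -m creep '0.9 -0.5 -1.5 -0.016 -0.032 -0.005 -1;0.9 -0.5 -1.5 0 0 0 -1;0 0 -1.5 0 0 0 -1;0 0 -1.2 0 0 0 -1' ; python3 -c "
from h import *
delta(606.5,-295.5,-18,n=5)
f=vision.grab_frame('wrist');save('pics/g2.png',f)
ringpos(f,'green',(606.,-296.))"
```

```text
time_s: 24.72
ee_pos: [606.9, -290.1, 47.3]
ee_rot: [-179.7, -0.2, -65.7]
force: [-0.4, 0.2, 0.9]
gripper_width: 90.9
t 24.97 pos [ 606.6 -290.2   47. ] sd [0.9 0.7 1.7] rot [-1.7977e+02 -1.4000e-01 -6.5680e+01] F [ 0.   0.1 -0.1] w 91.3
d cm [-0.01 -0.53 -6.5 ] rv [ 0.0006  0.0047 -0.0056]
green area 2294.5 exp 2613 -> [ 606.9 -294.8]
```

View pics/g2.png

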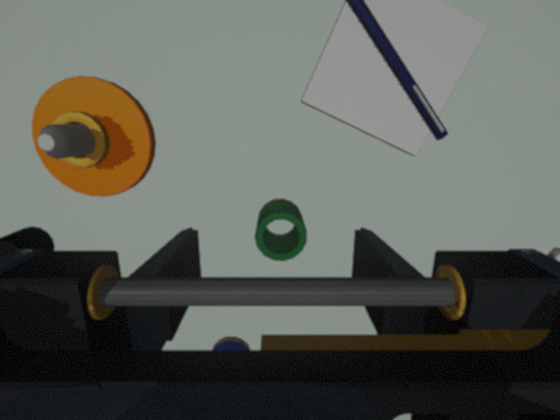

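```bash
python3 -m creep '0 -0.5 -1.2 0 0.005 -0.005 -1;0 0 -1.2 0 0 0 -1;0 0 -1 0 0 0 -1' ; python3 -c "
from h import *
delta(606.8,-295.2,-18,n=5)"
```

```text
time_s: 25.27
ee_pos: [611.2, -298.2, 18.2]
ee_rot: [-179.5, -0.7, -66.0]
force: [-0.6, -0.7, -0.0]
gripper_width: 91.1
t 25.52 pos [ 610.1 -297.6   17.2] sd [0.6 0.2 1.2] rot [-179.66   -0.52  -66.  ] F [ 0.1 -0.2 -0.2] w 91.3
d cm [-0.33  0.24 -3.52] rv [ 0.0059  0.0092 -0.    ]
```

```bash
python3 -m creep '-0.4 0.3 -1.2 0.006 0.009 0 -1;0 0 -1 0 0 0 -1;0 0 -0.7 0 0 0 -1' ; python3 -c "
from h import *
delta(606.8,-295.2,-18,n=4)"
```

```text
time_s: 25.77
ee_pos: [608.7, -295.6, -9.4]
ee_rot: [-179.7, -0.3, -66.0]
force: [-0.3, 0.4, 0.0]
gripper_width: 91.3
t 25.97 pos [ 607.9 -295.3  -10. ] sd [0.5 0.3 0.9] rot [-179.79   -0.23  -65.99] F [-0.4  0.  -0.3] w 91.3
d cm [-0.11  0.01 -0.8 ] rv [ 0.0021  0.005  -0.0001]
```

```bash
python3 -m creep '-0.1 0 -0.5 0.002 0.005 0 -1;-0.1 0 -0.25 0 0 0 0' 30; python3 -m creep '0 0 0 0 0 0 1' 30; python3 -c "
from h import *
delta(606.8,-295.2,-18,n=20);delta(606.8,-295.2,-18,n=4)"
```

```text
time_s: 26.13
ee_pos: [607.7, -296.2, -15.5]
ee_rot: [-179.8, -0.2, -66.0]
force: [-0.8, -0.1, -0.5]
gripper_width: 87.0
time_s: 26.22
ee_pos: [607.5, -296.1, -15.9]
ee_rot: [-179.9, -0.2, -66.0]
force: [0.1, -0.1, 0.3]
gripper_width: 80.8
t 27.22 pos [ 607.8 -296.2  -15.4] sd [0.1 0.  0.1] rot [-179.83   -0.21  -65.99] F [-0.2  0.1  0.4] w 48.0
d cm [-0.1   0.1  -0.26] rv [ 0.0022  0.0042 -0.0002]
t 27.42 pos [ 607.7 -296.1  -15.4] sd [0. 0. 0.] rot [-179.84   -0.2   -65.99] F [-0.7  0.4  1.2] w 37.3
d cm [-0.09  0.09 -0.26] rv [ 0.0021  0.0041 -0.0002]
```

```bash
python3 -m creep '0 0 1 0 0 0 1;0 0 1.5 0 0 0 1;0 0 2 0 0 0 1;0 0 2 0 0 0 1;0 0 2 0 0 0 1;0 0 2 0 0 0 1;0 2.4 1 0 0 0 1;0.1 2.4 0 0 0 0 1;0.1 2.4 0 0 0 0 1;0.1 2.4 0 0 0 0 1;0.1 2.4 0 0 0 0 1;0.1 2.4 0 0 0 0 1'; python3 -c "
from h import *
delta(618.7,-10,60,n=4)"
```

```text
time_s: 28.42
ee_pos: [611.5, -153.4, 109.7]
ee_rot: [-179.7, -0.5, -66.5]
force: [0.1, -0.9, -1.2]
gripper_width: 37.1
t 28.62 pos [ 611.6 -151.6  109.7] sd [0.1 2.2 0.1] rot [-179.73   -0.46  -66.3 ] F [-0.5  0.6 -0.7] w 37.5
d cm [ 0.71 14.16 -4.97] rv [0.0054 0.0075 0.0052]
```

```bash
python3 -m creep '0.1 2.1 0 0.005 0.007 0.005 1;0.1 2.1 0 0 0 0 1;0.1 2.1 0 0 0 0 1;0.1 2.1 0 0 0 0 1;0.1 2.1 0 0 0 0 1;0 1.5 0 0 0 0 1;0 1 0 0 0 0 1;0 0.2 0 0 0 0 1'; python3 -c "
from h import *
delta(618.7,-10,60,n=5)
f=vision.grab_frame('wrist');save('pics/g3.png',f)
s=vision.grab_frame('scene');save('pics/g3s.png',s,(180,100,340,240),4)"
```

```text
time_s: 29.28
ee_pos: [618.0, -29.6, 110.0]
ee_rot: [179.9, -0.5, -66.8]
force: [-0.3, -0.7, -0.9]
gripper_width: 37.0
t 29.53 pos [617.9 -30.9 110. ] sd [0.1 0.4 0. ] rot [179.93  -0.49 -66.85] F [ 0.2 -0.2 -0.5] w 37.4
d cm [ 0.08  2.09 -5.  ] rv [0.0083 0.0022 0.0149]
```

View pics/g3.png

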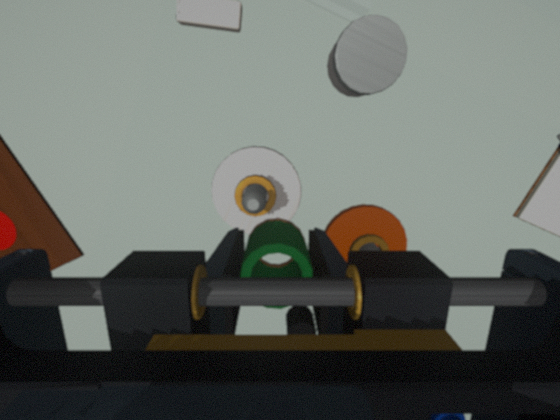

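View pics/g3s.png

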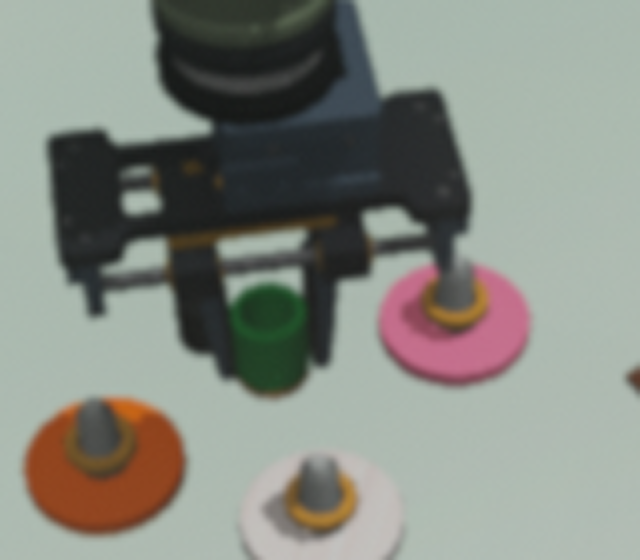

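```bash
python3 -m creep '0 1.2 0 0.008 0.002 0.015 1;0 0.9 0 0 0 0 1'; python3 -c "
from h import *
delta(618.7,-10,60,n=6)"
```

```text
time_s: 29.8
ee_pos: [617.7, -11.3, 109.9]
ee_rot: [180.0, 0.0, -66.2]
force: [-0.1, -0.3, -0.7]
gripper_width: 37.4
t 30.1 pos [617.7 -10.7 110. ] sd [0.  0.7 0. ] rot [ 1.7999e+02 -2.0000e-02 -6.6080e+01] F [-0.3  0.1 -0.7] w 37.3
d cm [ 0.1   0.07 -5.  ] rv [0.0004 0.     0.0014]
```

```bash
python3 -m creep '0.1 0 -1.2 0 0 0 1;0 0 -1.2 0 0 0 1;0 0 -1.2 0 0 0 1;0 0 -0.8 0 0 0 1'; python3 -c "
from h import *
delta(618.7,-10,45,n=6)
f=vision.grab_frame('wrist');save('pics/g4.png',f,(200,140,350,340),4)
s=vision.grab_frame('scene');save('pics/g4s.png',s,(220,170,300,250),8)"
```

```text
time_s: 30.43
ee_pos: [621.1, -12.1, 67.5]
ee_rot: [-179.7, -0.3, -66.1]
force: [0.6, -0.9, -1.1]
gripper_width: 37.5
t 30.73 pos [621.2 -12.   68. ] sd [0.8 0.  1.2] rot [-179.66   -0.25  -66.11] F [ 0.1 -0.2 -0.8] w 37.4
d cm [-0.25  0.2  -2.3 ] rv [0.0017 0.0072 0.0019]
```

View pics/g4.png

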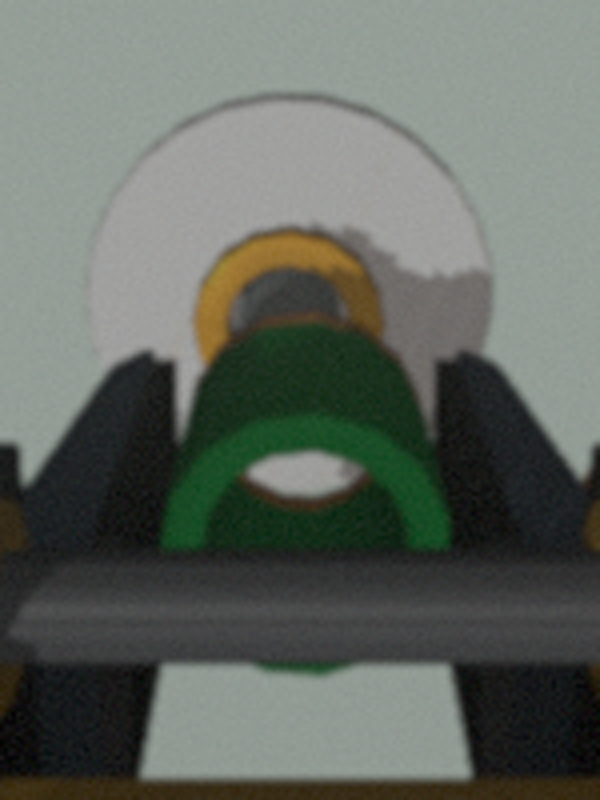

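View pics/g4s.png

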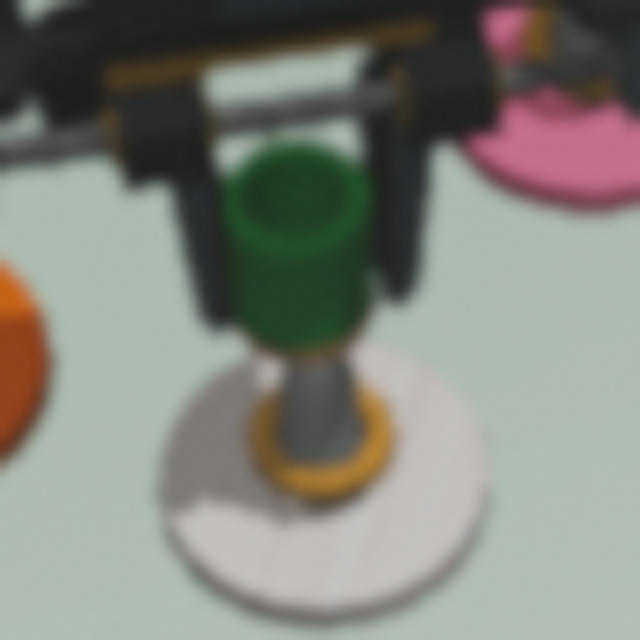

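```bash
python3 -m creep '-0.25 0.2 -0.5 0.002 0.007 0.002 1;-0.1 0 -0.5 0 0 0 1'; python3 -c "
from h import *
delta(618.7,-10,45,n=5)"
```

```text
time_s: 31.0
ee_pos: [619.8, -9.9, 60.7]
ee_rot: [-179.7, -0.1, -66.0]
force: [-0.8, -1.4, -1.1]
gripper_width: 37.3
t 31.25 pos [619.2 -10.1  60. ] sd [0.3 0.1 0.3] rot [-1.7975e+02 -1.0000e-01 -6.5990e+01] F [ 0.1 -0.1 -0.8] w 37.4
d cm [-0.05  0.01 -1.5 ] rv [-0.0002  0.0046 -0.0002]
```

```bash
python3 -m creep '-0.1 0 -0.6 0 0.004 0 1;-0.05 0 -0.6 0 0 0 1;0 0 -0.5 0 0 0 1'; python3 -c "
from h import *
delta(618.7,-10,30,n=5)"
```

```text
time_s: 31.5
ee_pos: [619.2, -10.2, 43.7]
ee_rot: [-179.8, -0.1, -66.0]
force: [-0.2, -0.2, -1.3]
gripper_width: 37.5
t 31.75 pos [618.8 -10.2  43.4] sd [0.4 0.  0.7] rot [-1.7983e+02 -7.0000e-02 -6.6000e+01] F [ 0.1  0.1 -1. ] w 37.4
d cm [-0.01  0.02 -1.34] rv [-0.0001  0.0032 -0.    ]
```

```bash
python3 -m creep '-0.05 0 -0.5 0 0.003 0 1;-0.05 0 -0.4 0 0 0 1'; python3 -c "
from h import *
delta(618.7,-10,30,n=4)"; python3 -m creep '-0.05 0 -0.4 0 0.001 0 1;0 0 -0.4 0 0 0 1'; python3 -c "
from h import *
delta(618.7,-10,15,n=4)"
```

```text
time_s: 31.92
ee_pos: [619.6, -10.2, 36.1]
ee_rot: [-179.8, -0.1, -66.0]
force: [-0.5, 0.5, -1.6]
gripper_width: 37.3
t 32.12 pos [619.1 -10.2  35.7] sd [0.2 0.  0.3] rot [-1.7982e+02 -8.0000e-02 -6.6000e+01] F [-0.   0.2 -1.2] w 37.5
d cm [-0.04  0.02 -0.57] rv [ 0.      0.0034 -0.    ]
time_s: 32.28
ee_pos: [619.8, -10.3, 28.7]
ee_rot: [-179.7, -0.1, -66.0]
force: [-0.4, -0.9, -1.8]
gripper_width: 37.3
t 32.48 pos [619.3 -10.2  28.2] sd [0.2 0.  0.3] rot [-1.7978e+02 -1.0000e-01 -6.6000e+01] F [ 0.1 -0.  -0.8] w 37.4
d cm [-0.06  0.02 -1.32] rv [ 0.0001  0.0042 -0.    ]
```

```bash
python3 -m creep '-0.08 0 -0.4 0 0.004 0 1;-0.03 0 -0.4 0 0 0 1;-0.03 0 -0.4 0 0 0 1'; python3 -c "
from h import *
delta(618.7,-10,4.6,n=4)"; python3 -m creep '-0.05 0 -0.3 0 0.003 0 1;-0.02 0 -0.3 0 0 0 1'; python3 -c "
from h import *
delta(618.7,-10,4.6,n=4)"
```

```text
time_s: 32.73
ee_pos: [619.2, -10.3, 16.9]
ee_rot: [-179.8, -0.1, -66.0]
force: [0.3, 0.4, -1.0]
gripper_width: 37.0
t 32.93 pos [618.5 -10.3  16.4] sd [0.2 0.  0.4] rot [-1.7993e+02 -4.0000e-02 -6.6000e+01] F [-0.  -0.1 -1.2] w 37.4
d cm [ 0.02  0.03 -1.18] rv [ 0.0001  0.0015 -0.    ]
time_s: 33.1
ee_pos: [619.1, -10.3, 11.8]
ee_rot: [-179.9, -0.0, -66.0]
force: [-2.2, -0.0, 3.4]
gripper_width: 37.6
t 33.3 pos [619.  -10.3  11.7] sd [0.  0.  0.2] rot [-1.7994e+02 -4.0000e-02 -6.6000e+01] F [-0.7  0.5  2.9] w 37.3
d cm [-0.03  0.03 -0.71] rv [ 0.0002  0.0013 -0.    ]
```

```bash
python3 -m creep '0 0 -0.25 0 0.001 0 1;0 0 -0.2 0 0 0 1' 45; python3 -c "
from h import *
delta(618.7,-10,4.6,n=3)"; python3 -m creep '0 0 -0.2 0 0 0 1'; python3 -m creep '0 0 -0.15 0 0 0 1';python3 -m creep '0 0 -0.15 0 0 0 1'; python3 -c "
from h import *
delta(618.7,-10,4.6,n=3)"
```

```text
time_s: 33.47
ee_pos: [619.1, -10.3, 8.3]
ee_rot: [-180.0, -0.0, -66.0]
force: [-2.0, -0.2, 4.7]
gripper_width: 36.9
t 33.62 pos [619.1 -10.3   8.1] sd [0.  0.  0.1] rot [-1.7996e+02 -3.0000e-02 -6.6000e+01] F [-1.3  0.2  4. ] w 37.0
d cm [-0.04  0.03 -0.35] rv [ 0.0003  0.0008 -0.    ]
time_s: 33.7
ee_pos: [619.1, -10.3, 6.6]
ee_rot: [-180.0, -0.0, -66.0]
force: [-2.4, 0.3, 4.2]
gripper_width: 37.1
time_s: 33.78
ee_pos: [619.1, -10.3, 5.2]
ee_rot: [-180.0, -0.0, -66.0]
force: [-2.3, 0.2, 5.2]
gripper_width: 37.2
time_s: 33.87
ee_pos: [619.2, -10.3, 4.3]
ee_rot: [-179.9, -0.0, -66.0]
force: [-5.2, 0.0, 17.9]
gripper_width: 37.2
t 34.02 pos [619.1 -10.3   4.5] sd [0. 0. 0.] rot [-1.7993e+02 -5.0000e-02 -6.6000e+01] F [-3.1 -0.2  8.1] w 36.9
d cm [-0.04  0.03  0.01] rv [ 0.0003  0.0014 -0.    ]
```

```bash
R='' ; python3 -m creep '0 0 -0.1 0 0 0 1;0 0 -0.1 0 0 0 1;0 0 -0.1 0 0 0 1;0 0 -0.1 0 0 0 1'; python3 -m creep '0 0 -0.08 0 0 0 1;0 0 -0.08 0 0 0 1;0 0 -0.08 0 0 0 1;0 0 -0.08 0 0 0 1;0 0 -0.08 0 0 0 1;0 0 -0.08 0 0 0 1;0 0 -0.08 0 0 0 1;0 0 -0.08 0 0 0 1;0 0 -0.08 0 0 0 1;0 0 -0.08 0 0 0 1;0 0 -0.08 0 0 0 1;0 0 -0.08 0 0 0 1'
```

```text
time_s: 34.35
ee_pos: [619.2, -10.3, 4.5]
ee_rot: [-179.9, -0.1, -66.0]
force: [-3.3, 0.3, 10.0]
gripper_width: 37.2
time_s: 35.35
ee_pos: [619.3, -10.3, 4.5]
ee_rot: [-179.7, -0.2, -66.0]
force: [-3.0, -0.4, 9.3]
gripper_width: 37.2
```

```bash
python3 -m creep '0 0 -0.1 0 0 0 1;0 0 -0.1 0 0 0 1;0 0 -0.1 0 0 0 1;0 0 -0.1 0 0 0 1;0 0 -0.1 0 0 0 1;0 0 -0.1 0 0 0 1;0 0 -0.1 0 0 0 1;0 0 -0.1 0 0 0 1;0 0 -0.1 0 0 0 1;0 0 -0.1 0 0 0 1;0 0 -0.1 0 0 0 1;0 0 -0.1 0 0 0 1'; python3 -c "
from h import *
s=vision.grab_frame('scene');save('pics/g5s.png',s,(220,170,300,250),8)"; python3 -m creep '0 0 -0.1 0 0 0 1;0 0 -0.1 0 0 0 1;0 0 -0.1 0 0 0 1;0 0 -0.1 0 0 0 1;0 0 -0.1 0 0 0 1;0 0 -0.1 0 0 0 1'
```

```text
time_s: 36.35
ee_pos: [619.4, -10.2, 4.5]
ee_rot: [-179.4, -0.3, -66.0]
force: [-3.3, 0.0, 10.2]
gripper_width: 36.8
time_s: 36.9
ee_pos: [619.5, -10.2, 4.5]
ee_rot: [-179.3, -0.3, -66.0]
force: [-3.1, 0.0, 10.1]
gripper_width: 37.2
```

View pics/g5s.png

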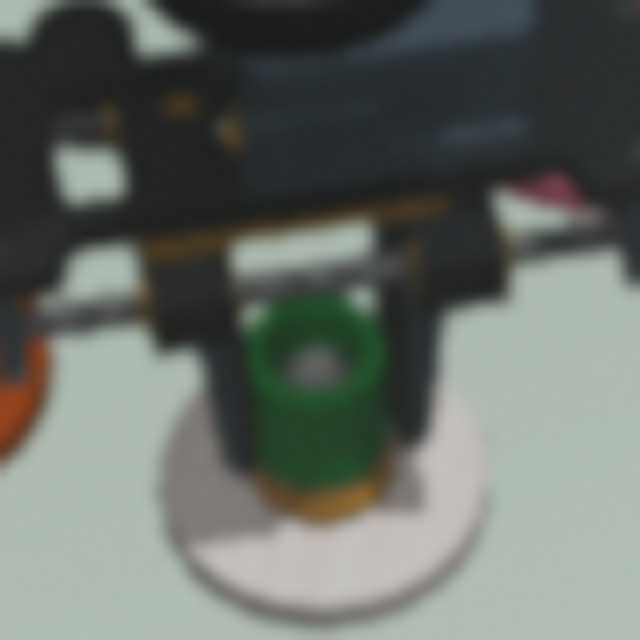

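```bash
python3 -m creep '0 0 0.4 0.002 0.008 0 1;0 0 0.7 0 0.004 0 1;0 0 1 0 0 0 1;0 0 1.5 0 0 0 1;0 0 1.5 0 0 0 1;0 0 1.5 0 0 0 1;0 0 1.5 0 0 0 1;0 0 1.5 0 0 0 1;0 0 1 0 0 0 1' 30; python3 -c "
from h import *
delta(552.5,318,-10,n=4)"
```

```text
time_s: 37.65
ee_pos: [616.9, -10.1, 111.4]
ee_rot: [179.7, 0.3, -66.0]
force: [0.9, -0.4, -0.4]
gripper_width: 37.1
t 37.85 pos [617.2 -10.1 111.2] sd [0.8 0.  1.4] rot [179.71   0.26 -66.02] F [ 0.7  0.3 -0.8] w 37.4
d cm [ -6.47  32.81 -12.12] rv [-0.0021 -0.0064  0.0003]
```

```bash
python3 -m creep '-0.5 2.6 0 -0.002 -0.006 0 1;-0.5 2.6 0 0 0 0 1;-0.5 2.6 0 0 0 0 1;-0.5 2.6 0 0 0 0 1;-0.5 2.6 0 0 0 0 1;-0.5 2.6 0 0 0 0 1;-0.5 2.6 0 0 0 0 1;-0.5 2.6 0 0 0 0 1;-0.5 2.6 0 0 0 0 1;-0.5 2.6 0 0 0 0 1;-0.5 2.6 0 0 0 0 1;-0.5 1.6 0 0 0 0 1' ; python3 -c "
from h import *
delta(552.5,318,-10,n=5)
f=vision.grab_frame('wrist');save('pics/g6.png',f)
for c in ('green',):
  for a,ce,b in blobs(mask(f,c),100): print(a,ce,plane(f,ce,5))"
```

```text
time_s: 38.85
ee_pos: [542.7, 297.5, 90.4]
ee_rot: [178.0, 0.2, -66.5]
force: [1.0, 0.2, -1.2]
gripper_width: 37.3
t 39.1 pos [542.6 296.5  90.6] sd [0.8 2.  0.4] rot [177.99   0.22 -66.48] F [-0.2  0.1 -0.7] w 37.4
d cm [  0.99   2.15 -10.06] rv [ 0.0106 -0.0337  0.0084]
1847 [257.8 182.9] [553.6996966  318.30626163   5.        ]
2910 [276.1 252.1] [494.47744186 273.7495438    5.        ]
```

View pics/g6.png

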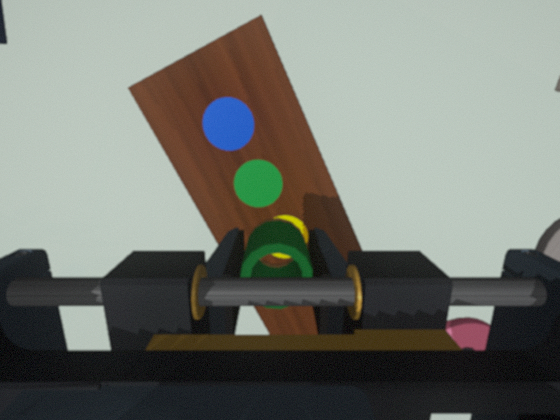

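```bash
python3 -m creep '0.5 1.1 0 0.011 -0.034 0.008 1;0.4 0.9 -1 0 0 0 1;0 0 -1 0 0 0 1;0 0 -1 0 0 0 1' ; python3 -c "
from h import *
delta(552.8,318,-10.5,n=5)"
```

```text
time_s: 39.48
ee_pos: [556.5, 311.0, 61.5]
ee_rot: [-179.6, -0.1, -66.5]
force: [0.1, -0.1, -0.4]
gripper_width: 37.7
t 39.73 pos [555.4 310.6  60.5] sd [0.6 0.5 1.3] rot [-1.7981e+02 -9.0000e-02 -6.6510e+01] F [ 0.  -0.1 -1.5] w 37.4
d cm [-0.26  0.74 -7.1 ] rv [0.0001 0.0037 0.0089]
```

```bash
python3 -m creep '-0.2 0.5 -1 0 0.004 0.009 1;-0.2 0.3 -1 0 0 0 1;0 0 -1 0 0 0 1;0 0 -1 0 0 0 1' ; python3 -c "
from h import *
delta(552.8,318,-10.5,n=5)"
```

```text
time_s: 40.07
ee_pos: [554.2, 321.2, 22.6]
ee_rot: [-179.4, 0.1, -66.0]
force: [-0.6, -0.4, -1.5]
gripper_width: 37.3
t 40.32 pos [553.5 320.6  21.9] sd [0.8 0.3 1.3] rot [-1.796e+02  6.000e-02 -6.597e+01] F [-0.   0.2 -0.9] w 37.5
d cm [-0.07 -0.26 -3.24] rv [-0.0038  0.006  -0.0006]
```

```bash
python3 -m creep '-0.1 -0.3 -0.8 -0.004 0.006 0 1;-0.05 0 -0.8 0 0 0 1;0 0 -0.6 0 0 0 1' ; python3 -c "
from h import *
delta(552.8,318,-10.5,n=5)
f=vision.grab_frame('wrist');save('pics/g7.png',f,(180,120,380,340),3)
f=vision.grab_frame('scene');save('pics/g7s.png',f,(370,160,470,280),6)"
```

```text
time_s: 40.57
ee_pos: [555.3, 318.8, 3.0]
ee_rot: [-179.5, 0.0, -66.0]
force: [-0.1, 0.3, -0.5]
gripper_width: 36.8
t 40.82 pos [554.8 318.5   2.6] sd [0.4 0.3 0.7] rot [-1.796e+02  1.000e-02 -6.599e+01] F [ 0.4 -0.5 -0.8] w 37.3
d cm [-0.2  -0.05 -1.31] rv [-0.0031  0.0063 -0.0003]
```

View pics/g7.png

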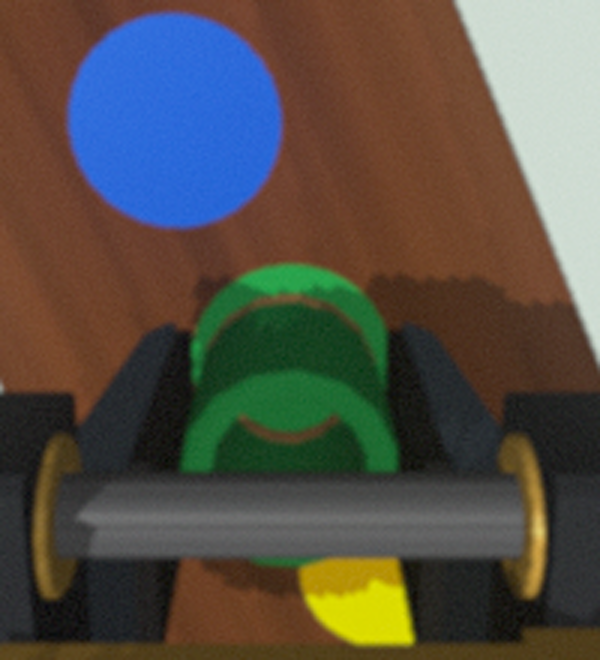

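View pics/g7s.png

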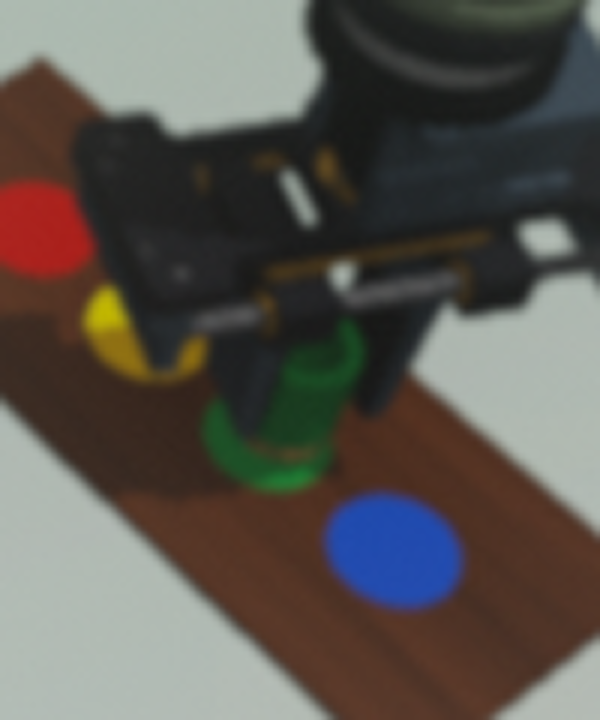

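```bash
python3 -m creep '-0.2 0 -0.5 -0.003 0.006 0 1;-0.05 0 -0.4 0 0 0 1' ; python3 -c "
from h import *
delta(552.8,318,-10.5,n=4)"
```

```text
time_s: 41.08
ee_pos: [553.9, 319.6, -4.1]
ee_rot: [-179.7, 0.0, -66.0]
force: [0.8, 0.7, -0.5]
gripper_width: 37.4
t 41.28 pos [553.5 319.4  -4.6] sd [0.2 0.1 0.3] rot [-1.7976e+02  1.0000e-02 -6.5980e+01] F [-0.1 -0.1 -1.1] w 37.2
d cm [-0.07 -0.14 -0.59] rv [-0.0019  0.0037 -0.0004]
```

```bash
python3 -m creep '-0.1 -0.15 -0.3 -0.002 0.004 0 1' ; python3 -m creep '-0.02 0 -0.15 0 0 0 1';python3 -m creep '0 0 -0.1 0 0 0 1'; python3 -c "
from h import *
delta(552.8,318,-10.5,n=4)"
```

```text
time_s: 41.37
ee_pos: [553.3, 318.4, -6.7]
ee_rot: [-179.9, 0.0, -66.0]
force: [-0.4, -0.0, -1.1]
gripper_width: 37.4
time_s: 41.45
ee_pos: [552.9, 318.0, -8.5]
ee_rot: [-179.9, 0.0, -66.0]
force: [-0.6, 0.4, -1.5]
gripper_width: 37.2
time_s: 41.53
ee_pos: [552.8, 318.0, -9.7]
ee_rot: [-180.0, 0.0, -66.0]
force: [0.4, -0.3, -1.2]
gripper_width: 37.3
t 41.73 pos [552.7 317.9  -9.8] sd [0.1 0.1 0.2] rot [-179.97    0.    -65.98] F [-0.   0.2 -0.9] w 37.3
d cm [ 0.01  0.01 -0.07] rv [-0.0003  0.0005 -0.0004]
```

```bash
python3 -m creep '0 0 -0.07 0 0 0 1' ; python3 -m creep '0 0 0 0 0 0 -1'; python3 -c "
from h import *
delta(552.8,318,-10.5,n=16)"; python3 -m creep '0 0 0.7 0 0 0 -1;0 0 1.5 0 0 0 -1;0 0 2.5 0 0 0 -1;0 0 2.5 0 0 0 -1;0 0 2.5 0 0 0 -1;0 0 2.5 0 0 0 -1;0 0 1 0 0 0 -1'; python3 -c "
from h import *
delta(465,-309,100,n=3)
f=vision.grab_frame('wrist');save('pics/g8.png',f)
ringpos(f,'green',(552.8,318.),5,50)
f=vision.grab_frame('top')
save('pics/g8t.png',f,(90,160,240,310),4)
f=vision.grab_frame('scene')
save('pics/g8s.png',f,(330,150,490,290),4)"
```

```text
time_s: 41.82
ee_pos: [553.1, 318.1, -10.1]
ee_rot: [-179.9, 0.0, -66.0]
force: [-0.2, -0.0, -1.5]
gripper_width: 37.5
time_s: 41.9
ee_pos: [553.1, 318.1, -10.1]
ee_rot: [-179.9, 0.0, -66.0]
force: [-0.9, -0.6, -0.7]
gripper_width: 41.5
t 42.7 pos [553.1 318.2 -10. ] sd [0.1 0.  0.1] rot [-1.7991e+02  1.0000e-02 -6.5970e+01] F [ 0.3 -0.   0. ] w 73.1
d cm [-0.03 -0.02 -0.05] rv [-0.0008  0.0014 -0.0005]
time_s: 43.28
ee_pos: [549.4, 316.1, 125.8]
ee_rot: [179.6, -0.0, -66.0]
force: [0.8, 0.4, 0.7]
gripper_width: 91.2
t 43.43 pos [549.1 315.9 124.3] sd [0.9 0.5 1.9] rot [ 1.795e+02 -4.000e-02 -6.597e+01] F [ 0.2  0.2 -0.4] w 91.2
d cm [ -8.41 -62.49  -2.43] rv [ 0.0042 -0.0076 -0.0005]
green area 1797.0 exp 1557 -> [555.6 319.5]
```

View pics/g8.png

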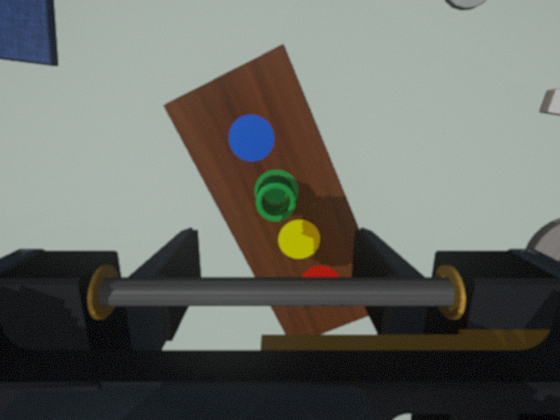

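View pics/g8s.png

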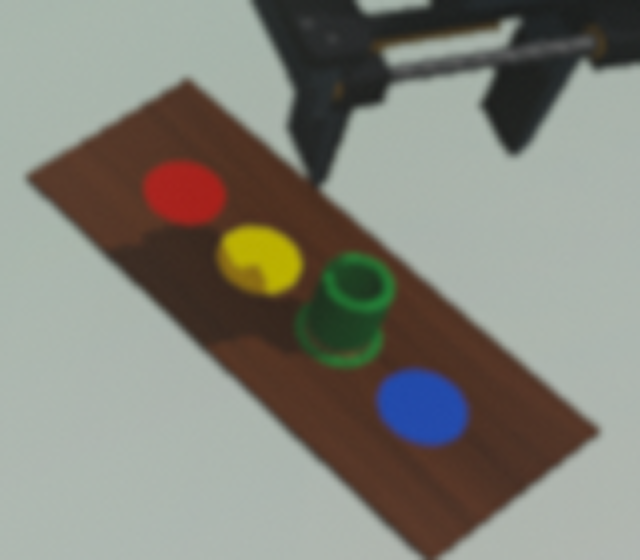

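```bash
python3 -c "
from h import *
for n in ('scene','wrist'):
  f=vision.grab_frame(n);k=10 if n=='scene' else 6
  c=proj(f,(552.8,318,20));b=(int(c[0]-35),int(c[1]-35)) if n=='scene' else (int(c[0]-50),int(c[1]-45))
  w=70 if n=='scene' else 100
  im=cv2.resize(f['img'][b[1]:b[1]+w,b[0]:b[0]+w,::-1],None,fx=k,fy=k,interpolation=cv2.INTER_CUBIC)
  for r,z,col in ((23,5,(255,255,255)),(19,5,(0,255,255)),(19,50,(255,0,255)),(13,50,(255,0,255))):
    h=((cylhull(f,552.8,318,r,z,z).reshape(-1,2)-b+0.5)*k).astype(np.int32)
    cv2.polylines(im,[h],True,col,1)
  cv2.imwrite('pics/ov_'+n+'.png',im)
"
```

```text
(no output)
```

View pics/ov_scene.png

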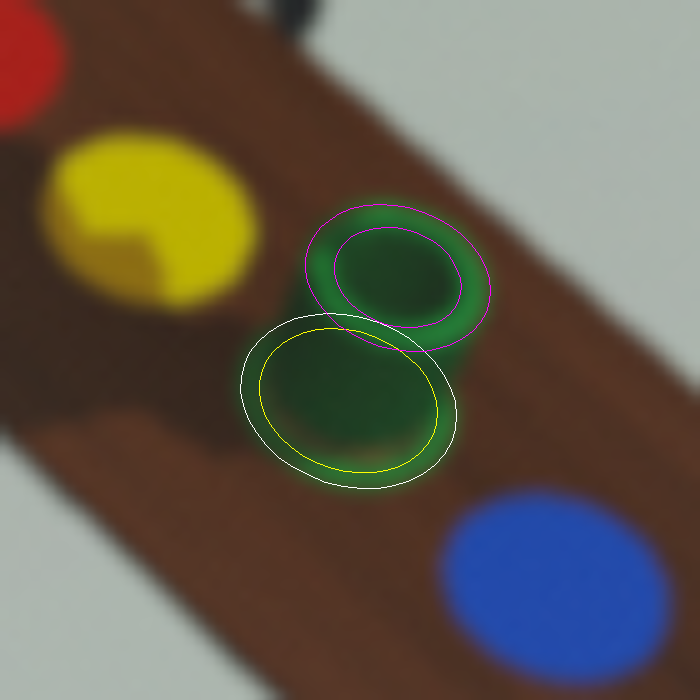

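View pics/ov_wrist.png

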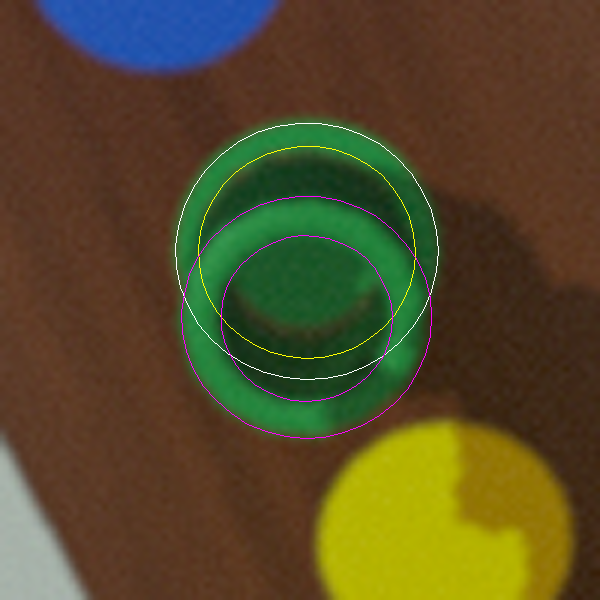

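```bash
python3 -m creep '-0.35 -2.8 0 0.004 -0.008 0 -1;-0.35 -2.8 0 0 0 0 -1;-0.35 -2.8 0 0 0 0 -1;-0.35 -2.8 0 0 0 0 -1;-0.35 -2.8 0 0 0 0 -1;-0.35 -2.8 0 0 0 0 -1;-0.35 -2.8 0 0 0 0 -1;-0.35 -2.8 0 0 0 0 -1;-0.35 -2.8 0 0 0 0 -1;-0.35 -2.8 0 0 0 0 -1;-0.35 -2.8 0 0 0 0 -1;-0.35 -2.8 0 0 0 0 -1' ; python3 -c "
from h import *
delta(465,-309,100,n=2)"
```

```text
time_s: 44.68
ee_pos: [495.6, -30.4, 106.0]
ee_rot: [178.4, 0.3, -65.4]
force: [1.3, -0.9, 0.2]
gripper_width: 91.3
t 44.78 pos [495.  -33.6 105.9] sd [0.3 1.3 0. ] rot [178.3    0.19 -65.56] F [-0.4 -1.8  0.2] w 91.2
d cm [ -3.   -27.54  -0.59] rv [ 0.0091 -0.0285 -0.0077]
```

```bash
python3 -m creep '-0.3 -2.6 0 0.009 -0.028 -0.007 -1;-0.3 -2.6 0 0 0 0 -1;-0.3 -2.6 0 0 0 0 -1;-0.3 -2.6 0 0 0 0 -1;-0.3 -2.6 0 0 0 0 -1;-0.3 -2.6 0 0 0 0 -1;-0.3 -2.6 0 0 0 0 -1;-0.3 -2.6 0 0 0 0 -1;-0.3 -2.6 0 0 0 0 -1;-0.2 -2 0 0 0 0 -1;0 -0.8 0 0 0 0 -1' ; python3 -c "
from h import *
delta(465,-309,40,n=4)
f=vision.grab_frame('wrist');save('pics/b1.png',f)
ringpos(f,'blue',(465.,-309.))
f=vision.grab_frame('scene');ringpos(f,'blue',(465.,-309.))"
```

```text
time_s: 45.7
ee_pos: [464.9, -295.8, 98.5]
ee_rot: [179.9, 0.8, -65.7]
force: [0.2, -0.6, 0.4]
gripper_width: 91.0
t 45.9 pos [ 465.  -294.3   98.5] sd [0.1 1.3 0.1] rot [179.89   0.87 -65.68] F [-0.  -0.2  0.1] w 91.3
d cm [-0.   -1.47 -5.85] rv [-0.013  -0.0079 -0.0056]
blue area 1476.5 exp 1756 -> [ 465.6 -307.7]
blue area 237.5 exp 330 -> [ 465.3 -309.3]
```

View pics/b1.png

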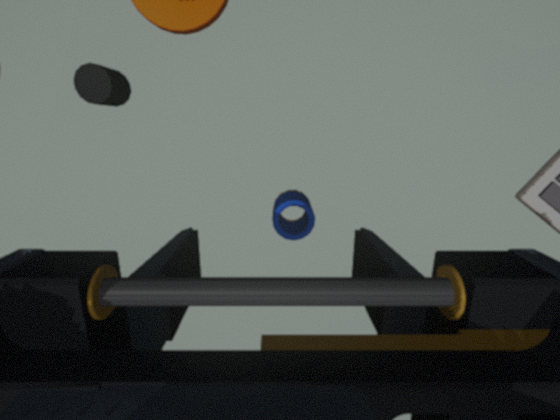

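```bash
python3 -m creep '0 -0.7 -1.5 -0.013 -0.008 -0.006 -1;0 -0.7 -1.5 0 0 0 -1;0 0 -1.5 0 0 0 -1;0 0 -1.2 0 0 0 -1' ; python3 -c "
from h import *
delta(465.5,-308.4,-17,n=5)
f=vision.grab_frame('wrist')
ringpos(f,'blue',(465.,-309.))"
```

```text
time_s: 46.33
ee_pos: [468.8, -303.4, 44.4]
ee_rot: [-179.7, -0.4, -65.5]
force: [0.8, -0.4, -0.1]
gripper_width: 91.2
t 46.58 pos [ 468.5 -303.4   44.3] sd [0.8 0.8 1.3] rot [-179.7    -0.36  -65.55] F [-0.1 -0.2 -0.1] w 91.2
d cm [-0.3  -0.5  -6.13] rv [ 0.0037  0.0073 -0.0079]
blue area 2335.0 exp 2694 -> [ 465.6 -307.8]
```

```bash
python3 -m creep '-0.3 -0.5 -1.2 0.004 0.007 -0.008 -1;0 0 -1.2 0 0 0 -1;0 0 -1 0 0 0 -1' ; python3 -c "
from h import *
delta(465.5,-308.2,-17,n=5)"
```

```text
time_s: 46.88
ee_pos: [469.7, -312.2, 14.8]
ee_rot: [-179.6, -0.7, -66.0]
force: [0.8, -0.8, -0.6]
gripper_width: 91.4
t 47.13 pos [ 468.8 -311.5   14.1] sd [0.5 0.2 0.9] rot [-179.68   -0.53  -66.03] F [ 0.   0.1 -0.4] w 91.3
d cm [-0.33  0.33 -3.11] rv [0.0061 0.0089 0.0006]
```

```bash
python3 -m creep '-0.4 0.4 -1 0.006 0.009 0 -1;0 0 -0.8 0 0 0 -1;0 0 -0.6 0 0 0 -1' ; python3 -c "
from h import *
delta(465.5,-308.2,-17,n=4)"
```

```text
time_s: 47.38
ee_pos: [466.9, -308.8, -8.1]
ee_rot: [-179.8, -0.3, -66.0]
force: [0.8, 0.6, -0.1]
gripper_width: 91.1
t 47.58 pos [ 466.2 -308.3   -8.6] sd [0.4 0.3 0.6] rot [-179.87   -0.22  -66.04] F [-0.4  0.1 -0.4] w 91.1
d cm [-0.07  0.01 -0.84] rv [0.0026 0.0037 0.0006]
```

```bash
python3 -m creep '-0.1 0 -0.5 0.003 0.004 0 -1;-0.1 0.1 -0.25 0 0 0 0' 30; python3 -m creep '0 0 0 0 0 0 1' 30; python3 -c "
from h import *
delta(465.5,-308.2,-17,n=20);delta(465.5,-308.2,-17,n=4)"
```

```text
time_s: 47.75
ee_pos: [465.8, -308.4, -14.8]
ee_rot: [-179.9, -0.2, -66.0]
force: [-1.0, -0.6, -0.3]
gripper_width: 87.3
time_s: 47.83
ee_pos: [465.4, -308.1, -15.3]
ee_rot: [-179.9, -0.1, -66.0]
force: [0.8, 0.4, 0.0]
gripper_width: 80.9
t 48.83 pos [ 465.8 -308.4  -14.7] sd [0.1 0.  0.1] rot [-1.7989e+02 -1.6000e-01 -6.6030e+01] F [-0.2 -0.1  0.5] w 48.0
d cm [-0.03  0.02 -0.23] rv [0.0019 0.0029 0.0006]
t 49.03 pos [ 465.8 -308.4  -14.7] sd [0. 0. 0.] rot [-1.7989e+02 -1.6000e-01 -6.6040e+01] F [ 0.1 -0.4  0.8] w 37.3
d cm [-0.03  0.02 -0.23] rv [0.0018 0.0029 0.0006]
```

```bash
python3 -m creep '0 0 1 0 0 0 1;0 0 1.5 0 0 0 1;0 0 2 0 0 0 1;0 0 2 0 0 0 1;0 0 2 0 0 0 1;0 0 2 0 0 0 1;0.8 1.2 1 0 0 0 1;1.3 2.5 0 0 0 0 1;1.3 2.5 0 0 0 0 1;1.3 2.5 0 0 0 0 1;1.3 2.5 0 0 0 0 1;1.3 2.5 0 0 0 0 1'; python3 -c "
from h import *
delta(618.7,-10,60,n=2)"
```

```text
time_s: 50.03
ee_pos: [536.9, -169.8, 112.0]
ee_rot: [-179.9, -0.2, -66.6]
force: [0.6, -0.3, -1.6]
gripper_width: 37.2
t 50.13 pos [ 538.8 -166.4  112. ] sd [0.7 1.2 0.1] rot [-1.7973e+02 -1.4000e-01 -6.6410e+01] F [ 1.8  1.3 -0.4] w 37.3
d cm [ 7.99 15.64 -5.2 ] rv [0.0004 0.0053 0.0072]
```

```bash
python3 -m creep '1.1 2.1 0 0 0.005 0.007 1;1.1 2.1 0 0 0 0 1;1.1 2.1 0 0 0 0 1;1.1 2.1 0 0 0 0 1;1.1 2.1 0 0 0 0 1;1 1.9 0 0 0 0 1;0.7 1.4 0 0 0 0 1;0.2 0.5 0 0 0 0 1'; python3 -c "
from h import *
delta(618.7,-10,60,n=5)"
```

```text
time_s: 50.8
ee_pos: [611.7, -22.8, 114.7]
ee_rot: [179.7, -0.2, -66.1]
force: [-0.3, 0.2, -0.1]
gripper_width: 37.4
t 51.05 pos [610.8 -24.4 114.6] sd [0.5 1.  0.1] rot [179.66  -0.21 -66.12] F [-0.1  0.1 -0.9] w 37.3
d cm [ 0.79  1.44 -5.46] rv [ 0.0057 -0.0039  0.002 ]
```

```bash
python3 -m creep '0.4 0.8 0 0.006 -0.004 0.002 1;0.3 0.6 -1 0 0 0 1;0 0 -1 0 0 0 1;0 0 -1 0 0 0 1'; python3 -c "
from h import *
delta(618.7,-10,60,n=5)"
```

```text
time_s: 51.38
ee_pos: [618.6, -13.3, 85.1]
ee_rot: [-179.7, -0.1, -66.3]
force: [0.4, -0.6, -0.4]
gripper_width: 37.1
t 51.63 pos [617.4 -13.2  84.1] sd [0.8 0.  1.2] rot [-1.7991e+02 -2.0000e-02 -6.6310e+01] F [-0.1  0.1 -0.8] w 37.2
d cm [ 0.13  0.32 -2.41] rv [-0.0003  0.0017  0.0054]
```

```bash
python3 -m creep '0 0.3 -0.8 0 0.003 0.005 1;-0.1 0 -0.7 0 0 0 1;0 0 -0.5 0 0 0 1'; python3 -c "
from h import *
delta(618.7,-10,60,n=5)
f=vision.grab_frame('wrist');save('pics/b3.png',f,(200,140,350,340),4)
s=vision.grab_frame('scene');save('pics/b3s.png',s,(220,170,300,250),8)"
```

```text
time_s: 51.88
ee_pos: [619.3, -10.2, 66.5]
ee_rot: [-179.7, -0.2, -66.0]
force: [0.2, -0.9, -0.2]
gripper_width: 37.3
t 52.13 pos [619.  -10.2  66.4] sd [0.4 0.1 0.7] rot [-1.7972e+02 -1.2000e-01 -6.6020e+01] F [-0.   0.1 -0.8] w 37.3
d cm [-0.03  0.02 -0.64] rv [-0.0001  0.0054  0.0003]
```

View pics/b3s.png

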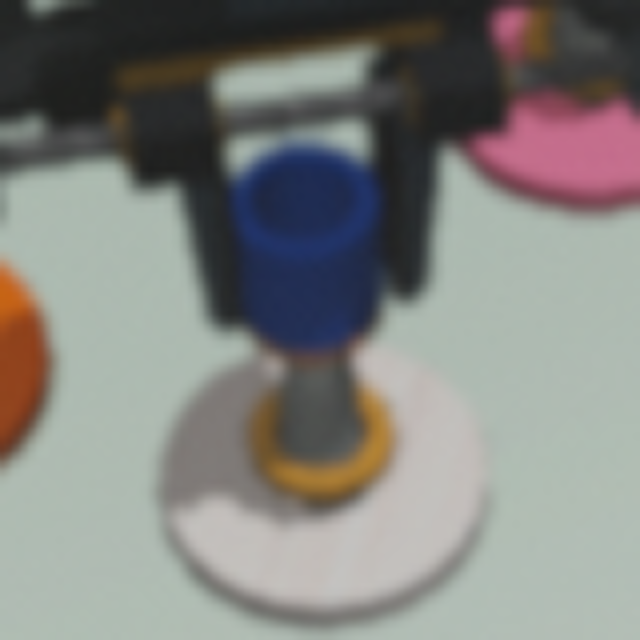

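Blue ring held upright, lined up over the shaft. I'm lowering it the same way as the green one.

```bash
python3 -m creep '-0.12 0 -0.6 0 0.005 0 1;-0.05 0 -0.6 0 0 0 1;-0.03 0 -0.5 0 0 0 1'; python3 -c "
from h import *
delta(618.7,-10,30,n=4)";  python3 -m creep '-0.05 0 -0.5 0 0.003 0 1;-0.05 0 -0.4 0 0 0 1'; python3 -c "
from h import *
delta(618.7,-10,30,n=4)"
```

```text
time_s: 52.48
ee_pos: [619.1, -10.4, 51.2]
ee_rot: [-179.7, -0.2, -66.0]
force: [0.9, -0.5, -0.1]
gripper_width: 37.4
t 52.68 pos [618.4 -10.4  50.6] sd [0.3 0.  0.5] rot [-1.7978e+02 -1.0000e-01 -6.6030e+01] F [ 0.4  0.2 -0.8] w 37.3
d cm [ 0.03  0.04 -2.06] rv [0.0001 0.0043 0.0005]
time_s: 52.85
ee_pos: [619.1, -10.5, 42.9]
ee_rot: [-179.7, -0.1, -66.0]
force: [-0.1, -0.3, -0.4]
gripper_width: 37.4
t 53.05 pos [618.5 -10.4  42.6] sd [0.2 0.  0.3] rot [-1.798e+02 -1.000e-01 -6.603e+01] F [ 0.2  0.  -0.7] w 37.3
d cm [ 0.02  0.04 -1.26] rv [0.0002 0.0039 0.0005]
```

```bash
python3 -m creep '-0.03 0.03 -0.5 0 0.004 0 1;-0.03 0 -0.4 0 0 0 1;-0.03 0 -0.4 0 0 0 1'; python3 -c "
from h import *
delta(618.7,-10,20,n=4)";  python3 -m creep '-0.05 0 -0.4 0 0.003 0 1;-0.03 0 -0.4 0 0 0 1;-0.03 0 -0.4 0 0 0 1'; python3 -c "
from h import *
delta(618.7,-10,5.3,n=4)"
```

```text
time_s: 53.3
ee_pos: [619.1, -10.2, 30.5]
ee_rot: [-179.8, -0.1, -66.0]
force: [0.2, -0.8, -0.0]
gripper_width: 37.5
t 53.5 pos [618.4 -10.1  29.9] sd [0.2 0.  0.4] rot [-1.7992e+02 -5.0000e-02 -6.6030e+01] F [ 0.1  0.2 -0.8] w 37.5
d cm [ 0.03  0.01 -0.99] rv [0.0002 0.0017 0.0005]
time_s: 53.75
ee_pos: [618.8, -10.2, 18.9]
ee_rot: [-179.9, -0.1, -66.0]
force: [0.2, 0.1, 0.1]
gripper_width: 37.3
t 53.95 pos [618.2 -10.2  18.4] sd [0.2 0.  0.4] rot [-1.7997e+02 -3.0000e-02 -6.6030e+01] F [-0.4  0.5 -0.5] w 37.4
d cm [ 0.05  0.02 -1.31] rv [0.0003 0.0007 0.0006]
```

```bash
python3 -m creep '0 0 -0.35 0 0 0 1;0 0 -0.35 0 0 0 1;0 0 -0.3 0 0 0 1' 45; python3 -c "
from h import *
delta(618.7,-10,5.3,n=3)"; python3 -m creep '0 0 -0.15 0 0 0 1';python3 -m creep '0 0 -0.15 0 0 0 1';python3 -m creep '0 0 -0.15 0 0 0 1'
```

```text
time_s: 54.2
ee_pos: [619.3, -10.2, 9.9]
ee_rot: [-179.8, -0.1, -66.0]
force: [-3.1, 0.2, 4.3]
gripper_width: 36.6
t 54.35 pos [619.3 -10.2   9.7] sd [0.  0.  0.2] rot [-1.7982e+02 -1.0000e-01 -6.6030e+01] F [-0.7 -0.4  4.2] w 37.2
d cm [-0.06  0.02 -0.44] rv [0.0003 0.0036 0.0006]
time_s: 54.43
ee_pos: [619.3, -10.2, 9.0]
ee_rot: [-179.8, -0.1, -66.0]
force: [-0.9, 0.0, 4.3]
gripper_width: 37.1
time_s: 54.52
ee_pos: [619.4, -10.2, 7.8]
ee_rot: [-179.8, -0.1, -66.0]
force: [-2.0, 0.2, 5.0]
gripper_width: 37.2
time_s: 54.6
ee_pos: [619.4, -10.2, 6.6]
ee_rot: [-179.8, -0.1, -66.0]
force: [-2.2, -0.5, 6.2]
gripper_width: 36.5
```

```bash
python3 -m creep '0 0 -0.15 0 0.003 0 1';python3 -m creep '0 0 -0.15 0 0 0 1'; python3 -m creep '0 0 -0.1 0 0 0 1;0 0 -0.1 0 0 0 1;0 0 -0.1 0 0 0 1;0 0 -0.1 0 0 0 1'
```

```text
time_s: 54.68
ee_pos: [619.3, -10.2, 5.5]
ee_rot: [-179.9, -0.1, -66.0]
force: [-2.4, -0.5, 5.0]
gripper_width: 37.3
time_s: 54.77
ee_pos: [619.4, -10.2, 5.1]
ee_rot: [-179.9, -0.1, -66.0]
force: [-3.9, -0.2, 16.6]
gripper_width: 37.0
time_s: 55.1
ee_pos: [619.4, -10.2, 5.2]
ee_rot: [-179.8, -0.1, -66.0]
force: [-3.0, -0.2, 8.5]
gripper_width: 37.3
```

```bash
python3 -m creep '0 0 -0.1 0 0.001 0 1;0 0 -0.1 0 0 0 1;0 0 -0.1 0 0 0 1;0 0 -0.1 0 0.001 0 1;0 0 -0.1 0 0 0 1;0 0 -0.1 0 0 0 1;0 0 -0.1 0 0 0 1;0 0 -0.1 0 0 0 1;0 0 -0.1 0 0 0 1;0 0 -0.1 0 0 0 1;0 0 -0.1 0 0 0 1;0 0 -0.1 0 0 0 1'; python3 -m creep '0 0 -0.1 0 0.001 0 1;0 0 -0.1 0 0 0 1;0 0 -0.1 0 0 0 1;0 0 -0.1 0 0.001 0 1;0 0 -0.1 0 0 0 1;0 0 -0.1 0 0 0 1;0 0 -0.1 0 0 0 1;0 0 -0.1 0 0 0 1;0 0 -0.1 0 0 0 1;0 0 -0.1 0 0 0 1;0 0 -0.1 0 0 0 1;0 0 -0.1 0 0 0 1'; python3 -m creep '0 0 -0.1 0 0.001 0 1;0 0 -0.1 0 0 0 1;0 0 -0.1 0 0 0 1;0 0 -0.1 0 0 0 1'; python3 -c "
from h import *
s=vision.grab_frame('scene');save('pics/b5s.png',s,(220,170,300,250),8)"
```

```text
time_s: 56.1
ee_pos: [619.5, -10.2, 5.2]
ee_rot: [-179.7, -0.2, -66.0]
force: [-2.6, -0.1, 9.2]
gripper_width: 37.1
time_s: 57.1
ee_pos: [619.6, -10.2, 5.2]
ee_rot: [-179.5, -0.3, -66.0]
force: [-2.7, 0.3, 9.1]
gripper_width: 37.4
time_s: 57.43
ee_pos: [619.6, -10.2, 5.2]
ee_rot: [-179.5, -0.3, -66.0]
force: [-2.9, 0.1, 9.3]
gripper_width: 37.1
```

View pics/b5s.png

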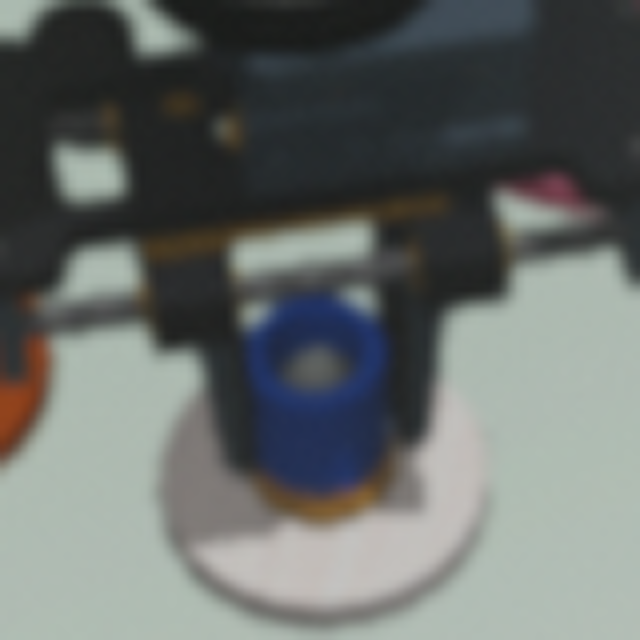

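```bash
python3 -m creep '0 0 0.4 0.003 0.007 0 1;0 0 0.7 0 0.003 0 1;0 0 1 0 0 0 1;0 0 1.5 0 0 0 1;0 0 1.5 0 0 0 1;0 0 1.5 0 0 0 1;0 0 1.5 0 0 0 1;0 0 1.5 0 0 0 1;0 0 1 0 0 0 1' 30; python3 -c "
from h import *
delta(592,363,-10,n=4)"
```

```text
time_s: 58.23
ee_pos: [618.2, -10.2, 113.3]
ee_rot: [179.8, 0.2, -66.1]
force: [1.0, 0.2, 0.2]
gripper_width: 37.6
t 58.43 pos [618.4 -10.2 113.1] sd [0.8 0.  1.5] rot [179.86   0.2  -66.05] F [ 0.2  0.  -0.4] w 37.4
d cm [ -2.64  37.32 -12.31] rv [-0.0022 -0.0037  0.0008]
```

```bash
python3 -m creep '-0.1 2.7 0.2 -0.002 -0.004 0 1;-0.1 2.7 0.2 0 0 0 1;-0.1 2.7 0.2 0 0 0 1;-0.1 2.7 0.2 0 0 0 1;-0.1 2.7 0.2 0 0 0 1;-0.1 2.7 0.2 0 0 0 1;-0.1 2.7 0.2 0 0 0 1;-0.1 2.7 0.2 0 0 0 1;-0.1 2.7 0.2 0 0 0 1;-0.1 2.7 0.2 0 0 0 1;-0.1 2.7 0.2 0 0 0 1;-0.1 2.7 0.2 0 0 0 1' ; python3 -c "
from h import *
delta(592,363,-10,n=4)"
```

```text
time_s: 59.43
ee_pos: [593.2, 318.8, 115.9]
ee_rot: [177.9, 0.2, -66.6]
force: [0.4, -0.3, 0.3]
gripper_width: 37.6
t 59.63 pos [593.  321.  115.7] sd [0.2 2.7 0.1] rot [177.92   0.3  -66.45] F [ 0.3  0.7 -0.5] w 37.4
d cm [ -0.1    4.2  -12.57] rv [ 0.0099 -0.0354  0.0078]
```

```bash
python3 -m creep '0 2 0 0.01 -0.035 0.008 1;0 1.6 -0.5 0 0 0 1;-0.2 0.5 -1 0 0 0 1;0 0 -1 0 0 0 1' ; python3 -c "
from h import *
delta(592,363,-10,n=4)
f=vision.grab_frame('wrist');save('pics/b6.png',f)
for a,ce,b in blobs(mask(f,'blue'),100): print(a,ce,plane(f,ce,5))"
```

```text
time_s: 59.97
ee_pos: [592.6, 355.5, 89.0]
ee_rot: [179.9, -0.3, -66.3]
force: [-0.7, 0.1, -1.7]
gripper_width: 37.5
t 60.17 pos [592.  354.1  87.6] sd [0.6 0.2 1.2] rot [179.7   -0.3  -66.39] F [-0.1 -0.3 -0.8] w 37.2
d cm [-0.    0.89 -9.76] rv [ 0.007  -0.0027  0.0068]
6663 [26.1 64.7] [621.51544152 599.616605     5.        ]
1668 [267.1 199.7] [594.46034967 364.28049689   5.        ]
2972 [276.2 251.8] [548.45117493 334.68277262   5.        ]
```

View pics/b6.png

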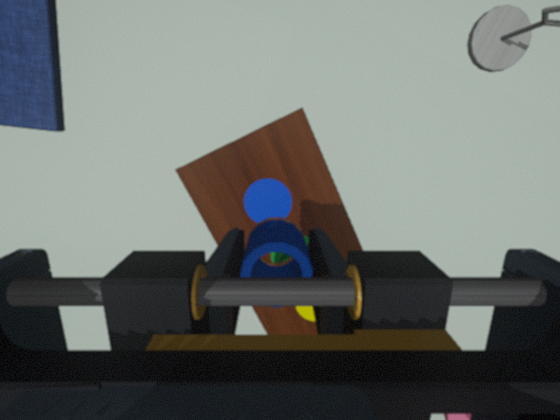

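```bash
python3 -m creep '0 0.7 -1 0.007 -0.003 0.007 1;-0.1 0.2 -1.2 0 0 0 1;0 0 -1.2 0 0 0 1;0 0 -1.2 0 0 0 1' ; python3 -c "
from h import *
delta(592.3,363.2,-9.7,n=5)"
```

```text
time_s: 60.55
ee_pos: [595.6, 364.6, 45.2]
ee_rot: [-179.2, 0.1, -66.1]
force: [-0.1, -0.4, -1.5]
gripper_width: 37.3
t 60.8 pos [594.7 364.1  44.3] sd [0.9 0.5 1.6] rot [-1.7937e+02  1.0000e-01 -6.6090e+01] F [-0.1 -0.5 -0.9] w 37.2
d cm [-0.24 -0.09 -5.4 ] rv [-0.006   0.0094  0.0017]
```

```bash
python3 -m creep '-0.3 -0.1 -1 -0.006 0.009 0.002 1;-0.1 -0.05 -1 0 0 0 1;0 0 -0.8 0 0 0 1;0 0 -0.6 0 0 0 1' ; python3 -c "
from h import *
delta(592.3,363.2,-9.7,n=5)
f=vision.grab_frame('scene');save('pics/b7s.png',f,(370,160,470,280),6)"
```

```text
time_s: 61.13
ee_pos: [593.9, 364.5, 13.6]
ee_rot: [-179.4, 0.1, -66.0]
force: [-0.5, 0.3, -0.1]
gripper_width: 37.1
t 61.38 pos [593.7 364.4  13.6] sd [0.6 0.3 1. ] rot [-1.7943e+02  5.0000e-02 -6.5970e+01] F [-0.4 -0.3 -0.7] w 37.4
d cm [-0.14 -0.12 -2.33] rv [-0.0048  0.0087 -0.0005]
```

View pics/b7s.png

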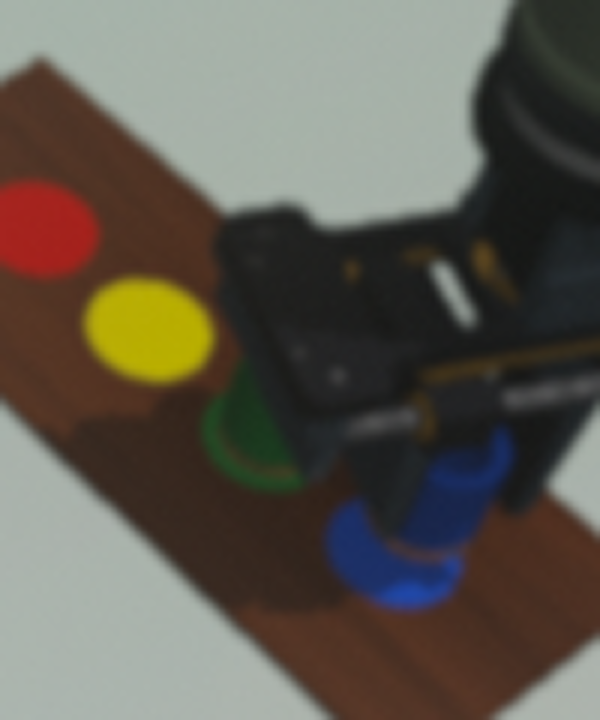

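```bash
python3 -m creep '-0.15 -0.15 -0.7 -0.005 0.009 0 1;-0.03 0 -0.6 0 0 0 1' ; python3 -c "
from h import *
delta(592.3,363.2,-9.7,n=4)";  python3 -m creep '-0.1 -0.1 -0.4 -0.003 0.005 0 1;-0.03 0 -0.2 0 0 0 1'; python3 -c "
from h import *
delta(592.3,363.2,-9.7,n=4)"
```

```text
time_s: 61.6
ee_pos: [594.3, 364.2, 3.9]
ee_rot: [-179.6, 0.0, -66.0]
force: [-0.4, -0.9, -0.7]
gripper_width: 37.4
t 61.8 pos [593.6 363.9   3.1] sd [0.2 0.1 0.4] rot [-1.7973e+02  4.0000e-02 -6.5970e+01] F [ 0.4  0.2 -0.5] w 37.3
d cm [-0.13 -0.07 -1.28] rv [-0.0025  0.004  -0.0005]
time_s: 61.97
ee_pos: [593.0, 363.3, -2.0]
ee_rot: [-180.0, 0.0, -66.0]
force: [-0.0, 0.4, -0.3]
gripper_width: 37.1
t 62.17 pos [593.  363.5  -1.8] sd [0.1 0.1 0.2] rot [-1.7994e+02  1.0000e-02 -6.5970e+01] F [-0.3 -0.1 -1. ] w 37.4
d cm [-0.07 -0.03 -0.79] rv [-0.0006  0.0008 -0.0006]
```

```bash
python3 -m creep '-0.1 -0.05 -0.35 0 0.001 0 1;-0.03 0 -0.2 0 0 0 1';  python3 -c "
from h import *
delta(592.3,363.2,-9.7,n=4)"; python3 -m creep '-0.03 0 -0.12 0 0 0 1'; python3 -m creep '0 0 -0.08 0 0 0 1'; python3 -c "
from h import *
delta(592.3,363.2,-9.7,n=4)"
```

```text
time_s: 62.33
ee_pos: [592.3, 363.3, -6.6]
ee_rot: [-179.9, 0.1, -66.0]
force: [0.7, -0.2, -0.4]
gripper_width: 37.7
t 62.53 pos [592.4 363.4  -6.6] sd [0.1 0.1 0.2] rot [-1.7988e+02  5.0000e-02 -6.5960e+01] F [ 0.3  0.1 -0.6] w 37.1
d cm [-0.01 -0.02 -0.31] rv [-0.0017  0.0016 -0.0006]
time_s: 62.62
ee_pos: [592.6, 363.6, -7.2]
ee_rot: [-179.8, 0.1, -66.0]
force: [-0.5, 0.1, 0.1]
gripper_width: 37.0
time_s: 62.7
ee_pos: [592.5, 363.6, -8.1]
ee_rot: [-179.8, 0.1, -66.0]
force: [-0.4, -0.5, -0.8]
gripper_width: 37.2
t 62.9 pos [592.5 363.6  -8.1] sd [0.  0.  0.1] rot [-1.7981e+02  6.0000e-02 -6.5970e+01] F [ 0.1  0.3 -1. ] w 37.4
d cm [-0.02 -0.04 -0.16] rv [-0.0022  0.0026 -0.0006]
```

```bash
python3 -m creep '-0.02 -0.04 -0.12 -0.002 0.002 0 1'; python3 -m creep '0 0 -0.08 0 0 0 1';python3 -m creep '0 0 -0.05 0 0 0 1'
```

```text
time_s: 62.98
ee_pos: [592.5, 363.3, -9.0]
ee_rot: [-179.9, 0.0, -66.0]
force: [-0.6, -0.3, -0.9]
gripper_width: 37.3
time_s: 63.07
ee_pos: [592.5, 363.4, -9.7]
ee_rot: [-179.9, -0.0, -66.0]
force: [-0.3, -0.9, 5.1]
gripper_width: 37.3
time_s: 63.15
ee_pos: [592.5, 363.4, -9.7]
ee_rot: [-179.9, -0.0, -66.0]
force: [-1.1, -1.0, 5.1]
gripper_width: 37.4
```

Contact. Release, rise, and go on to the cap.

```bash
python3 -m creep '0 0 0 0 0 0 -1'; python3 -c "
from h import *
avg(20)"; python3 -m creep '0 0 0.7 0 0 0 -1;0 0 1.5 0 0 0 -1;0 0 2.5 0 0 0 -1;0 0 2.5 0 0 0 -1;0 0 2.5 0 0 0 -1;0 0 2.5 0 0 0 -1;0 0 1 0 0 0 -1'; python3 -c "
from h import *
delta(500,-111,30,n=3)
for n in ('scene','wrist'):
  f=vision.grab_frame(n);k=8 if n=='scene' else 5
  b=(365,185) if n=='scene' else (200,80)
  w,h_=(100,75) if n=='scene' else (160,120)
  im=cv2.resize(f['img'][b[1]:b[1]+h_,b[0]:b[0]+w,::-1],None,fx=k,fy=k,interpolation=cv2.INTER_CUBIC)
  for X in ((552.8,318),(592.3,363.2)):
   for r,z,col in ((23,5,(255,255,255)),(19,50,(255,0,255)),(19,5,(0,255,255))):
    h=((cylhull(f,X[0],X[1],r,z,z).reshape(-1,2)-b+0.5)*k).astype(np.int32)
    cv2.polylines(im,[h],True,col,1)
  cv2.imwrite('pics/ovb_'+n+'.png',im)"
```

```text
time_s: 63.23
ee_pos: [592.7, 363.4, -9.5]
ee_rot: [-179.9, -0.0, -66.0]
force: [0.1, -0.1, 0.3]
gripper_width: 41.6
time_s: 64.82
ee_pos: [589.0, 361.3, 125.8]
ee_rot: [179.5, -0.1, -66.0]
force: [0.8, 0.2, 1.0]
gripper_width: 91.4
t 64.97 pos [588.6 361.  124.3] sd [0.8 0.5 2.1] rot [ 1.7948e+02 -7.0000e-02 -6.5960e+01] F [0.3 0.2 0.2] w 91.2
d cm [ -8.86 -47.2   -9.43] rv [ 0.0048 -0.0078 -0.0006]
```

View pics/ovb_scene.png

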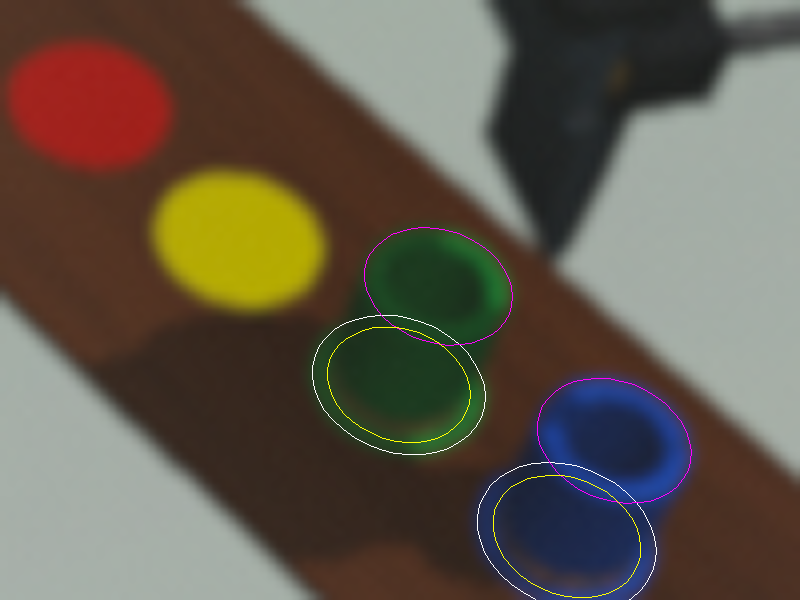

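View pics/ovb_wrist.png

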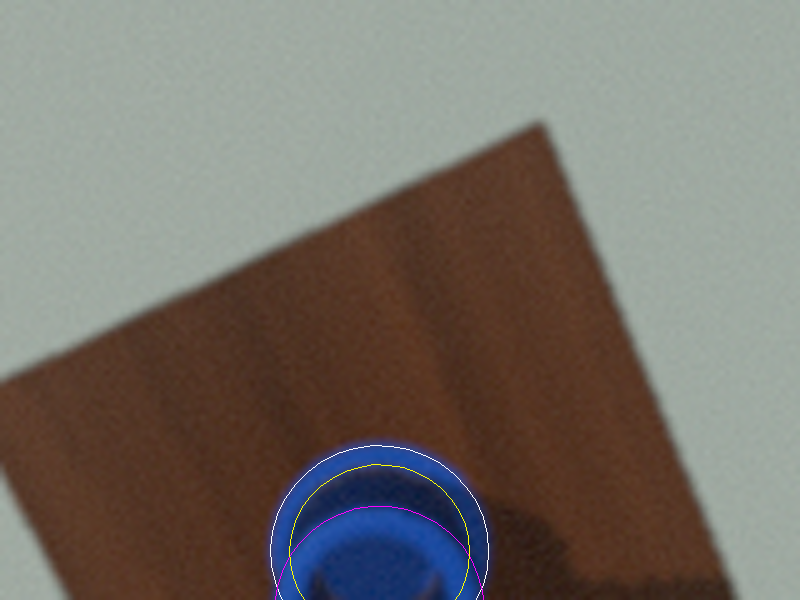

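Both rings stand on their own spots, within about 1–2 mm of the overlay. Now the cap at about (500,-111).

```bash
python3 -m creep '-0.6 -3 0 0.005 -0.008 0 -1;-0.6 -3 0 0 0 0 -1;-0.6 -3 0 0 0 0 -1;-0.6 -3 0 0 0 0 -1;-0.6 -3 0 0 0 0 -1;-0.6 -3 0 0 0 0 -1;-0.6 -3 0 0 0 0 -1;-0.6 -3 0 0 0 0 -1;-0.6 -3 0 0 0 0 -1;-0.6 -3 0 0 0 0 -1;-0.6 -3 0 0 0 0 -1;-0.6 -3 0 0 0 0 -1' ; python3 -c "
from h import *
delta(500,-111,60,n=3)"
```

```text
time_s: 66.07
ee_pos: [493.8, -12.1, 92.1]
ee_rot: [177.0, 0.5, -65.3]
force: [1.0, 0.3, -0.2]
gripper_width: 91.1
t 66.22 pos [492.9 -14.5  92. ] sd [0.9 1.9 0.2] rot [176.85   0.47 -65.55] F [-0.5 -0.7 -0.5] w 91.2
d cm [ 0.71 -9.65 -3.2 ] rv [ 0.015  -0.0535 -0.0082]
```

```bash
python3 -m creep '0.1 -2.5 0.3 0.015 -0.0535 -0.008 -1;0 -2.5 0 0 0 0 -1;0 -2.2 0 0 0 0 -1;0 -1.6 0 0 0 0 -1;0 -0.6 0 0 0 0 -1' ; python3 -c "
from h import *
delta(500,-111,40,n=4)
f=vision.grab_frame('wrist');save('pics/k1.png',f)
g=f['img'].max(2);p=proj(f,(500,-111,17)).astype(int);print(p)
m=np.zeros_like(g);sl=(slice(max(0,p[1]-35),p[1]+36),slice(p[0]-35,p[0]+36));m[sl]=(g[sl]<60)*255
for a,ce,b in blobs(m,100): print(a,ce,b,cv2.contourArea(cylhull(f,500,-111,16,0,34)),cylfit(f,ce,16,0,34,(500,-111)).round(1))
s=vision.grab_frame('scene')
g=s['img'].max(2);p=proj(s,(500,-111,17)).astype(int);m=np.zeros_like(g);sl=(slice(p[1]-14,p[1]+15),slice(p[0]-12,p[0]+13));m[sl]=(g[sl]<80)*255
for a,ce,b in blobs(m): print('s',a,ce,b,cv2.contourArea(cylhull(s,500,-111,16,0,34)),cylfit(s,ce,16,0,34,(500,-111)).round(1))
"
```

```text
time_s: 66.63
ee_pos: [494.0, -103.1, 90.2]
ee_rot: [180.0, 0.5, -65.6]
force: [-0.4, 0.2, 0.6]
gripper_width: 91.2
t 66.83 pos [ 493.9 -102.1   90.3] sd [0.  0.7 0.2] rot [179.97   0.5  -65.63] F [-0.1 -0.1 -0.3] w 91.1
d cm [ 0.61 -0.89 -5.03] rv [-0.0078 -0.0041 -0.0065]
[289 206]
1060 [289.5 207.7] [274 188  33  40] 1234.5229280642234 [ 500.3 -111. ]
s 189 [230.2 178.5] [224 170  13  18] 242.0800447226502 [ 499.9 -112. ]
```

View pics/k1.png

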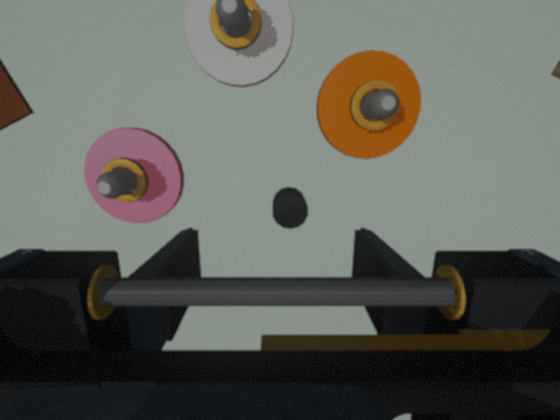

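```bash
python3 -m creep '0.3 -0.5 -1.4 -0.008 -0.004 -0.006 -1;0.3 -0.4 -1.4 0 0 0 -1;0 0 -1.4 0 0 0 -1;0 0 -1 0 0 0 -1' ; python3 -c "
from h import *
delta(500,-111.3,-21,n=5)"
```

```text
time_s: 67.27
ee_pos: [503.6, -107.0, 40.2]
ee_rot: [-179.6, -0.3, -65.6]
force: [0.6, -0.5, -0.5]
gripper_width: 91.4
t 67.52 pos [ 503.3 -107.2   40.4] sd [0.8 0.4 1.1] rot [-179.61   -0.28  -65.59] F [0.3 0.2 0.1] w 91.3
d cm [-0.33 -0.41 -6.14] rv [ 0.0016  0.0083 -0.0071]
```

```bash
python3 -m creep '-0.3 -0.4 -1.2 0.002 0.008 -0.007 -1;0 0 -1.2 0 0 0 -1;0 0 -1 0 0 0 -1' ; python3 -c "
from h import *
delta(500,-111.3,-21,n=4)"; python3 -m creep '-0.3 0.1 -1 0.002 0.008 0 -1;0 0 -0.8 0 0 0 -1' ; python3 -c "
from h import *
delta(500,-111.3,-21,n=4)"
```

```text
time_s: 67.77
ee_pos: [504.9, -112.6, 10.1]
ee_rot: [-179.4, -0.4, -66.0]
force: [-0.1, -0.1, 0.7]
gripper_width: 91.5
t 67.97 pos [ 503.7 -112.3    9.3] sd [0.5 0.1 0.8] rot [-179.57   -0.31  -66.  ] F [-0.2 -0.2  0.1] w 91.2
d cm [-0.37  0.1  -3.03] rv [0.002  0.0091 0.    ]
time_s: 68.13
ee_pos: [503.5, -112.1, -6.3]
ee_rot: [-179.6, -0.3, -66.0]
force: [0.4, 0.3, -0.2]
gripper_width: 91.0
t 68.33 pos [ 503.1 -112.    -6.9] sd [0.3 0.1 0.5] rot [-179.7    -0.21  -66.01] F [-0.1  0.4 -0.4] w 91.1
d cm [-0.31  0.07 -1.41] rv [0.0012 0.0063 0.0002]
```

```bash
python3 -m creep '-0.35 0.05 -0.7 0.001 0.006 0 -1;-0.1 0 -0.5 0 0 0 -1' ; python3 -c "
from h import *
delta(500,-111.3,-21,n=4)"; python3 -m creep '-0.1 0 -0.15 0 0.002 0 1' 20; python3 -c "
from h import *
avg(24);delta(500,-111.3,-21,n=4)"
```

```text
time_s: 68.5
ee_pos: [500.2, -111.8, -17.7]
ee_rot: [-179.8, -0.2, -66.0]
force: [0.6, 0.4, -0.4]
gripper_width: 90.7
t 68.7 pos [ 500.  -111.8  -18. ] sd [0.3 0.1 0.4] rot [-1.7984e+02 -1.3000e-01 -6.6010e+01] F [-0.  -0.2 -0.5] w 91.1
d cm [ 0.    0.05 -0.3 ] rv [0.001  0.0034 0.0001]
time_s: 68.78
ee_pos: [500.0, -112.0, -18.7]
ee_rot: [-179.9, -0.2, -66.0]
force: [0.1, -0.4, 0.1]
gripper_width: 87.1
t 70.18 pos [ 499.5 -111.9  -19. ] sd [0. 0. 0.] rot [-1.7991e+02 -1.1000e-01 -6.6010e+01] F [-0.1 -0.1  0.5] w 32.0
d cm [ 0.05  0.06 -0.2 ] rv [0.0012 0.0023 0.0002]
```

```bash
python3 -m creep '0 0 1 0 0 0 1;0 0 1.5 0 0 0 1;0 0 2 0 0 0 1;0 0 2.5 0 0 0 1;0 0 2.5 0 0 0 1;1.2 1 1.5 0 0 0 1;1.7 1.5 0 0 0 0 1;1.7 1.5 0 0 0 0 1;1.7 1.5 0 0 0 0 1;1.7 1.5 0 0 0 0 1;1.7 1.5 0 0 0 0 1;1 0.9 0 0 0 0 1'; python3 -c "
from h import *
delta(618.7,-10,50,n=5)"
```

```text
time_s: 71.18
ee_pos: [606.3, -15.0, 105.3]
ee_rot: [-179.8, -0.1, -66.3]
force: [0.4, -0.1, 0.0]
gripper_width: 31.6
t 71.43 pos [605.3 -15.6 104.8] sd [1.6 1.2 0.3] rot [-1.7986e+02 -1.3000e-01 -6.6280e+01] F [ 0.3  0.1 -0.4] w 31.7
d cm [ 1.34  0.56 -5.48] rv [0.0012 0.0032 0.0049]
```

```bash
python3 -m creep '0.8 0.3 0 0.001 0.003 0.005 1;0.4 0.2 -0.8 0 0 0 1;0 0 -0.8 0 0 0 1;0 0 -0.8 0 0 0 1'; python3 -c "
from h import *
delta(618.7,-10,50,n=5)"
```

```text
time_s: 71.77
ee_pos: [616.1, -13.9, 81.2]
ee_rot: [-180.0, -0.1, -66.2]
force: [-0.5, -0.1, -0.5]
gripper_width: 31.7
t 72.02 pos [614.9 -13.8  80.4] sd [0.6 0.1 1. ] rot [ 1.7989e+02 -1.0000e-02 -6.6210e+01] F [-0.3  0.1 -0.3] w 31.8
d cm [ 0.38  0.38 -3.04] rv [ 0.001  -0.0017  0.0036]
```

```bash
python3 -m creep '0.3 0.35 -0.6 0.001 -0.002 0.004 1;0 0 -0.6 0 0 0 1;0 0 -0.5 0 0 0 1'; python3 -c "
from h import *
delta(618.7,-10,50,n=5)
s=vision.grab_frame('scene');save('pics/k3s.png',s,(220,170,300,250),8)"
```

```text
time_s: 72.27
ee_pos: [620.6, -9.9, 65.6]
ee_rot: [-179.6, -0.2, -66.0]
force: [1.0, 0.1, -1.0]
gripper_width: 31.7
t 72.52 pos [620.  -10.   65.3] sd [0.3 0.1 0.6] rot [-1.7969e+02 -1.3000e-01 -6.5970e+01] F [-0.  -0.4 -0.3] w 32.0
d cm [-0.13 -0.   -1.53] rv [-0.      0.0058 -0.0006]
```

View pics/k3s.png

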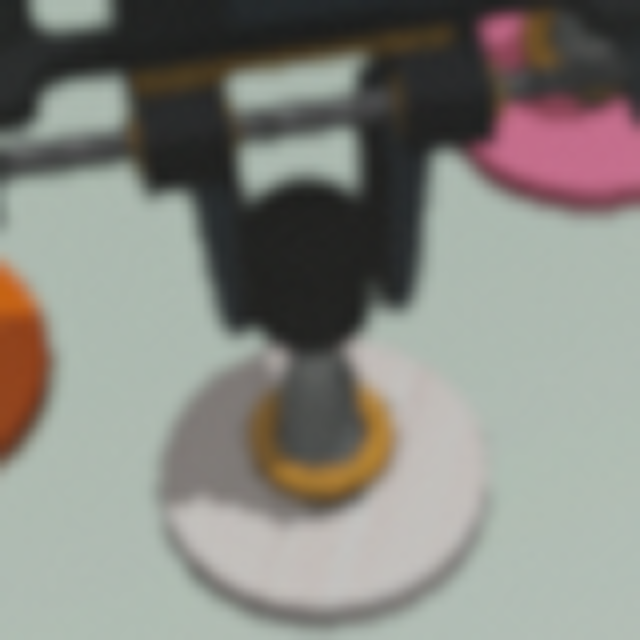

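```bash
python3 -m creep '-0.18 0 -0.6 0 0.006 0 1;-0.05 0 -0.5 0 0 0 1;-0.05 0 -0.5 0 0 0 1'; python3 -c "
from h import *
delta(618.7,-10,13,n=4)"; python3 -m creep '-0.06 0 -0.5 0 0.004 0 1;-0.05 0 -0.4 0 0 0 1'; python3 -c "
from h import *
delta(618.7,-10,13,n=4)"
```

```text
time_s: 72.82
ee_pos: [619.0, -10.2, 50.9]
ee_rot: [-179.7, -0.1, -66.0]
force: [-0.2, -0.4, -0.1]
gripper_width: 31.7
t 73.02 pos [618.2 -10.2  50.2] sd [0.4 0.  0.5] rot [-1.7986e+02 -7.0000e-02 -6.5980e+01] F [-0.3  0.1 -0.6] w 31.9
d cm [ 0.05  0.02 -3.72] rv [ 0.0001  0.0028 -0.0004]
time_s: 73.18
ee_pos: [618.7, -10.2, 42.5]
ee_rot: [-179.9, -0.1, -66.0]
force: [0.1, 0.2, -0.3]
gripper_width: 32.0
t 73.38 pos [618.2 -10.2  42.1] sd [0.2 0.  0.3] rot [-1.7994e+02 -4.0000e-02 -6.5980e+01] F [-0.4 -0.4 -1.1] w 31.8
d cm [ 0.05  0.02 -2.91] rv [ 0.0002  0.0013 -0.0004]
```

```bash
python3 -m creep '0 0 -0.5 0 0.001 0 1;-0.03 0 -0.4 0 0 0 1;-0.03 0 -0.4 0 0 0 1'; python3 -c "
from h import *
delta(618.7,-10,13,n=4)"; python3 -m creep '-0.04 0 -0.5 0 0.003 0 1;-0.03 0 -0.4 0 0 0 1'; python3 -c "
from h import *
delta(618.7,-10,13,n=4)"
```

```text
time_s: 73.63
ee_pos: [619.0, -10.3, 30.0]
ee_rot: [-179.8, -0.1, -66.0]
force: [-0.2, -0.1, 0.4]
gripper_width: 31.9
t 73.83 pos [618.3 -10.2  29.4] sd [0.3 0.  0.4] rot [-1.7989e+02 -7.0000e-02 -6.5980e+01] F [-0.3 -0.7 -0.4] w 31.8
d cm [ 0.04  0.02 -1.64] rv [ 0.0002  0.0023 -0.0004]
time_s: 74.0
ee_pos: [619.1, -10.3, 21.6]
ee_rot: [-179.9, -0.1, -66.0]
force: [0.3, 0.4, 0.0]
gripper_width: 31.7
t 74.2 pos [618.6 -10.3  21.2] sd [0.2 0.  0.3] rot [-1.7993e+02 -5.0000e-02 -6.5980e+01] F [-0.2 -0.1 -0.2] w 31.7
d cm [ 0.01  0.03 -0.82] rv [ 0.0003  0.0015 -0.0003]
```

```bash
python3 -m creep '-0.03 0 -0.35 0 0.001 0 1;-0.02 0 -0.2 0 0 0 1'; python3 -m creep '0 0 -0.1 0 0 0 1'; python3 -m creep '0 0 -0.1 0 0 0 1';python3 -m creep '0 0 -0.08 0 0 0 1'; python3 -c "
from h import *
delta(618.7,-10,13,n=3)"
```

```text
time_s: 74.37
ee_pos: [619.0, -10.3, 16.5]
ee_rot: [-179.9, -0.1, -66.0]
force: [0.4, -0.1, -0.8]
gripper_width: 31.6
time_s: 74.45
ee_pos: [618.9, -10.3, 15.2]
ee_rot: [-179.9, -0.1, -66.0]
force: [-0.0, -1.1, -1.3]
gripper_width: 31.3
time_s: 74.53
ee_pos: [618.8, -10.3, 14.0]
ee_rot: [-179.9, -0.1, -66.0]
force: [-0.5, 0.5, -0.7]
gripper_width: 31.9
time_s: 74.62
ee_pos: [618.8, -10.3, 13.1]
ee_rot: [-179.9, -0.1, -66.0]
force: [0.3, 0.4, -0.9]
gripper_width: 31.9
t 74.77 pos [618.8 -10.3  13.2] sd [0.  0.  0.1] rot [-1.7989e+02 -7.0000e-02 -6.5980e+01] F [-0.2 -0.  -0.2] w 31.7
d cm [-0.01  0.03 -0.02] rv [ 0.0004  0.0023 -0.0003]
```

```bash
python3 -m creep '0 0 -0.07 0 0 0 1'; python3 -m creep '0 0 -0.07 0 0 0 1'; python3 -m creep '0 0 0 0 0 0 -1'; python3 -c "
from h import *
avg(20)
s=vision.grab_frame('scene');save('pics/k4s.png',s,(220,170,300,250),8)"; python3 -m creep '0 0 0.7 0 0 0 -1;0 0 1.5 0 0 0 -1;0 0 2.5 0 0 0 -1;0 0 2.5 0 0 0 -1;0 0 2.5 0 0 0 -1;0 0 2.5 0 0 0 -1;-2 0 1 0 0 0 -1;-2 0 1 0 0 0 -1;-2 0 1 0 0 0 -1'; python3 -c "
from h import *
avg(8)
s=vision.grab_frame('scene');save('pics/k5s.png',s);save('pics/k5c.png',s,(220,170,300,250),8)
for q in (): pass
g=s['img'].max(2);c0=(260,218);b=14;m=np.zeros_like(g);m[c0[1]-b:c0[1]+b,c0[0]-b:c0[0]+b]=(g[c0[1]-b:c0[1]+b,c0[0]-b:c0[0]+b]<70)*255
for a,ce,bb in blobs(m): print(a,ce,bb)"
```

```text
time_s: 74.85
ee_pos: [619.0, -10.3, 13.0]
ee_rot: [-179.9, -0.1, -66.0]
force: [-0.9, 0.8, 6.1]
gripper_width: 32.2
time_s: 74.93
ee_pos: [619.1, -10.3, 13.0]
ee_rot: [-179.9, -0.1, -66.0]
force: [-2.9, 0.8, 6.0]
gripper_width: 31.7
time_s: 75.02
ee_pos: [619.1, -10.3, 13.3]
ee_rot: [-179.8, -0.1, -66.0]
force: [-0.5, -0.0, 0.0]
gripper_width: 36.1
time_s: 76.82
ee_pos: [558.0, -10.3, 172.2]
ee_rot: [-179.9, -0.1, -66.0]
force: [0.4, -0.4, 0.4]
gripper_width: 91.4
223 [259.  218.2] [253 209  13  19]
```

View pics/k5s.png

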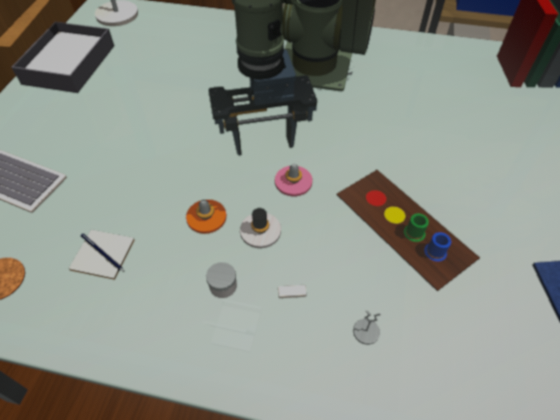

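View pics/k5c.png

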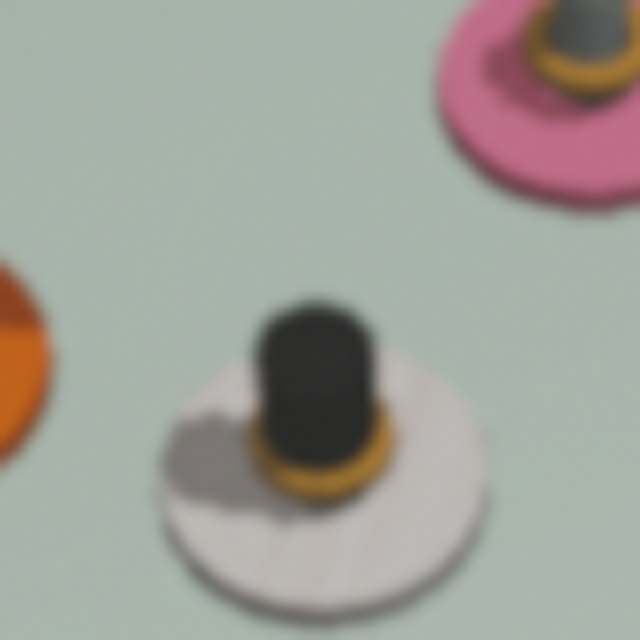

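The cap blob is at (259,218), the same pixel as at the start. The rings stand at (416,227) and (438,245) on their spots, and the gripper is clear. I'm handing in.

```bash
python3 -c "
from workcell import job,monitor
print(monitor.state()['time_s']); print(job.job_done())"
```

```text
77.2667
the job is handed in; nothing more can be done
None
```

I did the whole job and handed it in at 77 s of the 210 s allowed; the hand-in reports no verdict. Only the green and blue rings were there, so I set green, then blue.

- **Cap:** I lifted it off, stood it on the desk, and put it back at the end. In the last picture it sits at the same pixel as at the start (259,218), and I felt it seat on the shaft with about 6 N.
- **Setting:** I pushed each ring down until the force jumped at the stop (17–18 N). I then held it there for about 3 s at 9–10 N, and the height did not change.
- **Placing:** In overlays from two cameras, both rings stand cork down within about 1–2 mm of the centre of their own spots. One automatic fit put green nearly 3 mm off, but its colour mask ran into the green spot, so I trusted the overlay.

**What went wrong or disagreed:**
- My first grasp of the cap closed on nothing, because the finger tips sit 32 mm higher than the reported tool position says. I found this by touching the shut fingers to bare desk (about 30 N, at the tips) and used that offset from then on.
- The green ring was knocked about 25 mm while I was handling the cap. I found it again before grasping it.
- The last picture shows the other things on the desk looking undisturbed. I did not measure each one.

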